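# Pass sample jars through the transfer lock into the nitrogen chamber

## Robot

A 6-joint arm with a two-finger parallel gripper is mounted at the origin on the work surface. World frame = base frame: x ahead of the robot, y to its left, z up, the work surface at z = 0. Lengths are in m, angles in rad, forces in N, time in s.
With the tool pointing down it reaches from about 0.35 to 0.85 m from the base axis. Payload 8.1 kg.
Tool frame: the origin (TCP) lies at the very end of the fingers, on their centre line; the grasp point (between the pads) lies robot.grip_point_offset behind it (robot.grip_point_offset is the distance from the TCP to the grasp point, in m); z points along the fingers, y is the line along which they close (so a half turn about z gives the same grasp; the last joint's range is limited). The gripper opens to 93 mm and grips with 3 to 60 N. Pads are 15 mm wide; open, the fingers measure 128 mm over their backs; the gripper's body (75 mm by 188 mm) begins 65 mm behind the grasp point.
Start: joints at [1.173, 0.13, 1.488, -0, 1.523, -0.085], TCP at [0.185, 0.571, 0.189] pointing down, gripper open.
Joint ranges: [-2.96, 2.96], [-0.89, 2.26], [0.02, 2.5], [-1.34, 4.48], [0, 2.73], [-2.66, 2.66]. Speed limits (rad/s): [2.39, 2.39, 2.79, 3.14, 3.14, 3.14].

## Interface

Orientations are given as a rotation vector (axis times angle).
In Python, from plant import robot, eyes gives the robot as it stands. The module is installed in compiled form; this text tells all that it offers.
- The arm moves only by the tool apply_moves, never from a script. Its argument "steps" is one flat list of numbers, 7 for each row, row after row: the shift along the tool's x, y, z in units of 30 mm (1.0 is 30 mm), then the turn, a rotation vector about the tool's x, y, z in units of 6 degrees (1.0 is 6 degrees), then the opening in per cent of the stroke, from 0 (shut) to 100 (fully open). In form: [dx, dy, dz, ax, ay, az, fingers, dx, dy, dz, ax, ay, az, fingers, ...]. A call has 1 to 12 rows; each row shifts and turns the commanded pose from where the row before left it, along the tool's axes as they then stand; what a row does not reach is not made up. A row lasts 1/12 s, in which the tool goes at most 41.7 mm and 7.16 degrees, less where a joint would pass 70% of its speed; a pose out of reach is approached as far as the arm can. A call is refused whole if a number of a shift passes 1 or a number of a turn 1, either way. A call with a gripper value outside its range is refused whole. The fingers move at their own pace and stop on an object; "grip_force" is the grip in N (left out, the last holds). Time passes only in rows, so rows that do not move let the fingers close. It gives the time, the measured TCP pose, the force, the opening and the grip force at its end, in the units of the state.
- robot.read_state(): the state, without advancing time (a new reading comes with each control period).
- eyes.read_camera(name): name is "side" or "top"; returns the picture (480x640x3 uint8, red, green, blue); there is no depth.
- eyes.calibration(name): a dict with "K" (3x3 intrinsics, pixels), "R" (3x3) and "t" (3): a world point X has camera coordinates R X + t. Camera axes: x right, y down, z forward; pixel columns grow to the right and rows downward; lengths in m; the calibration is good to about 2 mm. A picture is of the moment at which its call begins. calibration takes no time and is no camera call.
- robot.close_job(): hands the job in; it is judged then, once.
Trained networks look in the newest picture that a camera, given by its name, has taken for a name from the list of things; names that differ only in an ending like _2 or _b are one class to them, and where a whole thing is asked for, a point or a joint stands for the part that bears it (a point fixed in the world has none). Each returns a list of dicts, best first, with "conf" (0 to 1); they miss things now and then, are a little off and sometimes report something else, mostly with a low value. They report only what shows in the picture. A call takes as long as a camera call. They do not tell look-alikes from the thing itself.
- eyes.search_frame(camera, thing): "rect" ([left, top, width, height] in pixels, round what is visible of it).
- eyes.place_of(camera, thing): "xy" ([column, row] in pixels: a listed point, or the origin of a listed thing).
The state is a dict: "t": time; "q": joint angles; "dq": joint speeds; "joint_torque": joint torques, N m; "tool_pos": TCP position; "orientation": TCP orientation; "force": force on the tool from outside, world axes, zero at the start; "wrist_torque": the same for the moment, N m; "opening": finger opening in m; "gripper_force": force on a finger pad.
Only numpy, scipy, OpenCV 4.12 (cv2) and the standard library are available. Lean on these libraries where they do the work, as an engineer would, in place of code of your own. Each camera call takes 0.05 s, during which the arm holds its last target. There are 200 camera calls.

## Task

Pass all the small amber sample jars (26 mm across, with black caps) from the bench into the nitrogen chamber: slide the lock's clear lid open, stand every jar upright on the tray in the lock and shut the lid fully; only then pull the inner door fully open, wind the tray all the way into the chamber with the feed knob, which travels along as you turn it clockwise, and push the inner door fully home behind it. The lid and the inner door must never be open at the same time, and the tray must not be wound against an inner door that is not fully open. Leave the other things on the bench where they are.

Things in the scene. Friction and masses are not known exactly. Their poses are not given: they have to be found in the camera images.
- lock: low white box fixed to the bench, 126 mm wide (x), 334 long (y), 80 high: lock, then chamber. Origin at bench height under the lock's middle; x away from the robot, y from lock to chamber, z up; turned up to 0.2 rad. Lock well: x -55 to 55, y -75 to 75 mm, walls 74 high, lid rails 80. Wall with inner door y 75 to 89; chamber y 89 to 239, fixed clear roof. Carriage guide beyond the -y end
- lid (a joint): outer door: clear flat lid on top of the lock, slides along the box's y; m, 0 = shut, 0.158 = fully open (over the chamber roof, the whole well free); hard stops at both ends; stays where it is left, about 1.5 N of friction. It may start up to 40 mm ajar
- lid_handle (a point): middle of the lid's handle: a dark round bar 10 mm thick and 64 mm long along the box's x, 114 mm above the bench and 33 mm above the lid; it stands at y = 0 of the box's frame when the lid is shut and moves to +y with the lid
- door (a joint): inner door: steel blade that closes the opening (60 mm wide) between lock and chamber; slides out towards the robot along the box's -x; m, 0 = shut, 0.060 = fully open; hard stops at both ends; stays where it is left, about 1.5 N of friction; starts shut
- door_handle (a point): the inner door's handle: upright black post, 16 mm in diameter, from 36 to 86 mm above the bench, on a stem in front of the box; this point is on its axis, 72 mm up, at x = -100 mm, y = 82 mm of the box's frame when shut; it moves to -x with the door
- carriage (a joint): travel along the box's y of the feed carriage with the knob outside, rod and sample tray inside; m, 0 = tray in the lock (start), 0.164 = tray fully in the chamber (hard stop). Driven by the knob, 32 mm a radian, 5.125 rad in all. The rod runs in a groove under the inner door, so the door shuts with the tray in the chamber
- knob_grip (a point): feed knob on the carriage: black bar grip 46 mm long (this point's x), 12 thick (y), 53 to 87 mm above the bench; this point on its axis, 75 mm up. Clockwise from above drives carriage and knob along the box's +y, 32 mm a radian; about 0.15 N m. At the start at x = 0, y = -309 mm of the box, bar along the box's x; at the end y = -145 mm
- tray (a point): the sample tray in the lock: aluminium, inside 40 mm (x) by 134 mm (y), lips 14 mm high above its floor, with room for four jars in one row; this point is the centre of its floor, 28 mm above the bench; axes as the box's
- jar0_mid (a point): a sample jar: amber glass body 26 mm in diameter, 18 mm high, black screw cap on top 18 mm in diameter, from 18 to 34 mm up (grip it by the cap); 34 mm tall in all, about 40 g, heavy at the foot, standing upright at first; this point is on its axis, 17 mm up, z up. 2 to 4 of the four jars are there in a run
- jar1_mid (a point): a sample jar: amber glass body 26 mm in diameter, 18 mm high, black screw cap on top 18 mm in diameter, from 18 to 34 mm up (grip it by the cap); 34 mm tall in all, about 40 g, heavy at the foot, standing upright at first; this point is on its axis, 17 mm up, z up. 2 to 4 of the four jars are there in a run
- jar2_mid (a point): a sample jar: amber glass body 26 mm in diameter, 18 mm high, black screw cap on top 18 mm in diameter, from 18 to 34 mm up (grip it by the cap); 34 mm tall in all, about 40 g, heavy at the foot, standing upright at first; this point is on its axis, 17 mm up, z up. 2 to 4 of the four jars are there in a run
- jar3_mid (a point): a sample jar: amber glass body 26 mm in diameter, 18 mm high, black screw cap on top 18 mm in diameter, from 18 to 34 mm up (grip it by the cap); 34 mm tall in all, about 40 g, heavy at the foot, standing upright at first; this point is on its axis, 17 mm up, z up. 2 to 4 of the four jars are there in a run
- beaker: bystander: small glass beaker, 40 mm across, 55 mm tall; origin at its foot
- stock: bystander: amber bottle, 52 mm across, 85 mm tall; origin at its foot
- spatula: bystander: narrow steel laboratory spatula lying flat, 140 mm long, in front of the inner door; origin under its middle
- weight: bystander: steel calibration weight, 28 mm across, 40 mm tall, left of the chamber; origin at its foot
- timer: bystander: flat white timer 60 x 70 x 18 mm; origin at its foot
- dish: bystander: flat glass dish, 90 mm across, 14 mm tall, left of the chamber; origin at its foot
Things that resemble listed ones, but are neither listed nor needed, are in the scene too. Leave any green or red look-alike of the part that bears jar3_mid alone. What is shaped like the part that bears jar0_mid but blue is not meant.

How it is judged:
On the way, in this order (a step that is already met when the one before it is completed fails the run):
1. the outer lid is slid open (value of joint lid above 0.09 m), for 0.2 s.
2. every jar stands on the tray in the lock, let go (x of jar0_mid in the frame of tray between -0.012 and 0.012 m and y of jar0_mid in the frame of tray between -0.062 and 0.062 m and z of jar0_mid in the frame of tray between 0.011 and 0.023 m and angle between each of jar0_mid, jar1_mid, jar2_mid, jar3_mid's own z axis and vertical below 0.2 rad and x of jar1_mid in the frame of tray between -0.012 and 0.012 m and y of jar1_mid in the frame of tray between -0.062 and 0.062 m and z of jar1_mid in the frame of tray between 0.011 and 0.023 m and x of jar2_mid in the frame of tray between -0.012 and 0.012 m and y of jar2_mid in the frame of tray between -0.062 and 0.062 m and z of jar2_mid in the frame of tray between 0.011 and 0.023 m and x of jar3_mid in the frame of tray between -0.012 and 0.012 m and y of jar3_mid in the frame of tray between -0.062 and 0.062 m and z of jar3_mid in the frame of tray between 0.011 and 0.023 m and contact force between the fingers and jar0 below 0.2 N and contact force between the fingers and jar1 below 0.2 N and contact force between the fingers and jar2 below 0.2 N and contact force between the fingers and jar3 below 0.2 N and value of joint carriage below 0.012 m), for 0.2 s.
3. the outer lid is shut with the jars on the tray (value of joint lid below 0.005 m and x of jar0_mid in the frame of tray between -0.012 and 0.012 m and y of jar0_mid in the frame of tray between -0.062 and 0.062 m and z of jar0_mid in the frame of tray between 0.011 and 0.023 m and angle between each of jar0_mid, jar1_mid, jar2_mid, jar3_mid's own z axis and vertical below 0.2 rad and x of jar1_mid in the frame of tray between -0.012 and 0.012 m and y of jar1_mid in the frame of tray between -0.062 and 0.062 m and z of jar1_mid in the frame of tray between 0.011 and 0.023 m and x of jar2_mid in the frame of tray between -0.012 and 0.012 m and y of jar2_mid in the frame of tray between -0.062 and 0.062 m and z of jar2_mid in the frame of tray between 0.011 and 0.023 m and x of jar3_mid in the frame of tray between -0.012 and 0.012 m and y of jar3_mid in the frame of tray between -0.062 and 0.062 m and z of jar3_mid in the frame of tray between 0.011 and 0.023 m), for 0.2 s.
4. the inner door is pulled fully open (value of joint door above 0.054 m), for 0.2 s.
5. the tray is wound fully into the chamber (value of joint carriage above 0.159 m), for 0.2 s.
6. the inner door is pushed home (value of joint door below 0.005 m), for 0.2 s.
At the end, for the whole second after the job is handed in: Every jar that is there stands upright (within 0.2 rad) and at rest on the tray; the tray is fully in the chamber (carriage within 5 mm of its 164 mm stop); the inner door and the lid are both shut to within 5 mm (all of step 3 and linear speed of each of jar0, jar1, jar2, jar3 below 0.02 m/s and value of joint door below 0.005 m and value of joint carriage above 0.159 m); the robot touches nothing.
It fails at once if lid and inner door open at once (both more than 10 mm) (value of joint each of lid, door above 0.01 m).
It fails at once if the tray is wound against an inner door that is not fully open (value of joint carriage between 0.015 and 0.15 m and value of joint door below 0.052 m).
It fails at once if a bystander is shifted by more than 40 mm (distance of any of beaker, stock, spatula, dish, weight, timer from where it was at the start of the episode above 0.04 m).
Of jar0, jar1, jar2, jar3 only 2 to 4 are there at a start; the rules pass over those that are not, and their reading is None.
At some moment in a run one of jar0, jar1, jar2, jar3 may be knocked a few centimetres aside while the robot is not near it.
It also fails if it takes over 210 s, if anything falls off the work surface, if the arm or the gripper's body presses on something with over 40 N, if the wrist force passes 120 N, or if a joint passes its speed limit or range.

## Working session

There is one attempt and no reset: what is moved stays moved. The work goes in short steps, Python scripts to look and compute and a tool call to move; the robot and the scene stay as the last step left them, time stands still between calls to the robot, and variables do not carry over. Pictures are saved under pics/ and viewed, at most 14 in all, crops included, and the job is handed in when it is done.

Besides the shell and the picture viewer there is one more tool, called by a JSON object that holds its "op" and its "data". apply_moves: Moves the arm, as the interface text tells. Its arguments: {"type":"object","properties":{"steps":{"type":"array"},"grip_force":{"type":"number"}},"required":["steps"]}

```bash
mkdir -p pics
cat > h.py <<'E'
import numpy as np, cv2
from plant import robot, eyes
from scipy.spatial.transform import Rotation as Ro
def cal(c):
    d=eyes.calibration(c); return np.array(d["K"]),np.array(d["R"]),np.array(d["t"])
def back(c,px,z):
    K,R,t=cal(c); r=R.T@np.linalg.solve(K,[px[0],px[1],1.]); o=-R.T@t
    return o+r*(z-o[2])/r[2]
def proj(c,X):
    K,R,t=cal(c); p=K@(R@np.array(X)+t); return p[:2]/p[2]
def snap(c,n):
    im=eyes.read_camera(c); cv2.imwrite(f"pics/{n}.png",cv2.cvtColor(im,cv2.COLOR_RGB2BGR)); return im
E
python3 - <<'E'
from h import *
for c in("side","top"):
    snap(c,c+"0"); K,R,t=cal(c); print(c,-R.T@t)
Z=dict(lid_handle=.114,door_handle=.072,knob_grip=.075,tray=.028,jar0_mid=.017,lock=0,beaker=0,stock=0,spatula=0,weight=0,timer=0,dish=0)
for n,z in Z.items():
    for c in ("top","side"):
        for d in eyes.place_of(c,n)[:8]:
            print(n,c,np.round(d["xy"]),round(d["conf"],2),back(c,d["xy"],z).round(3)[:2])
s=robot.read_state();print(s,robot.grip_point_offset)
E
```

```text
side [-0.14593356 -0.80432029  0.85447493]
top [ 0.3251982  -0.0053789   1.55408438]
lid_handle top [292. 180.] 0.68 [0.625 0.064]
lid_handle side [332. 202.] 0.76 [0.633 0.065]
door_handle top [261. 215.] 0.45 [0.542 0.146]
door_handle side [232. 212.] 0.45 [0.476 0.243]
door_handle side [279. 216.] 0.42 [0.548 0.156]
knob_grip top [415. 204.] 0.57 [ 0.571 -0.256]
knob_grip top [352. 250.] 0.45 [ 0.451 -0.089]
knob_grip side [418. 299.] 0.83 [ 0.566 -0.258]
knob_grip side [388. 383.] 0.7 [ 0.371 -0.363]
knob_grip side [335. 246.] 0.35 [ 0.561 -0.025]
tray side [333. 236.] 0.74 [0.626 0.054]
jar0_mid top [404. 286.] 0.57 [ 0.359 -0.231]
jar0_mid top [393. 259.] 0.56 [ 0.432 -0.204]
jar0_mid side [334. 365.] 0.55 [ 0.367 -0.235]
jar0_mid side [459. 404.] 0.21 [ 0.466 -0.443]
lock top [296. 189.] 0.75 [0.626 0.059]
lock top [351. 250.] 0.59 [ 0.457 -0.093]
lock side [335. 245.] 0.96 [0.634 0.054]
lock side [240. 192.] 0.64 [0.604 0.406]
beaker top [414. 258.] 0.44 [ 0.434 -0.264]
beaker side [373. 360.] 0.73 [ 0.44  -0.264]
beaker side [316. 304.] 0.19 [ 0.463 -0.073]
stock top [182. 2
[... 493 characters left out ...]
 1.3, 'q': array([ 1.17258955e+00,  1.30401846e-01,  1.48820333e+00, -4.08299259e-06,
        1.52299596e+00, -8.54188173e-02]), 'dq': array([-1.83478347e-05, -1.47007659e-03, -8.66586135e-04, -7.59580436e-04,
       -1.33459456e-03,  5.92588428e-04]), 'joint_torque': array([-4.15223085e-04, -5.59759927e+01, -4.92049921e+01,  7.67313223e-02,
        2.29556055e-02, -7.64408833e-05]), 'tool_pos': array([0.18462002, 0.57089395, 0.18923228]), 'orientation': array([ 4.89325122e-01,  3.10324882e+00, -1.44728433e-05]), 'force': array([-0.32961762, -0.35739851, -0.2044394 ]), 'wrist_torque': array([-0.02991195, -0.06459478, -0.00531092]), 'gripper_force': 0.0, 'opening': 0.09285817555056908} 0.0188
```

View pics/top0.png

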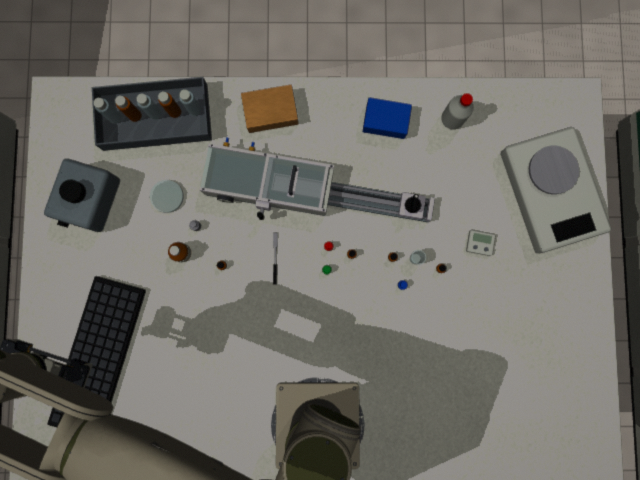

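View pics/side0.png

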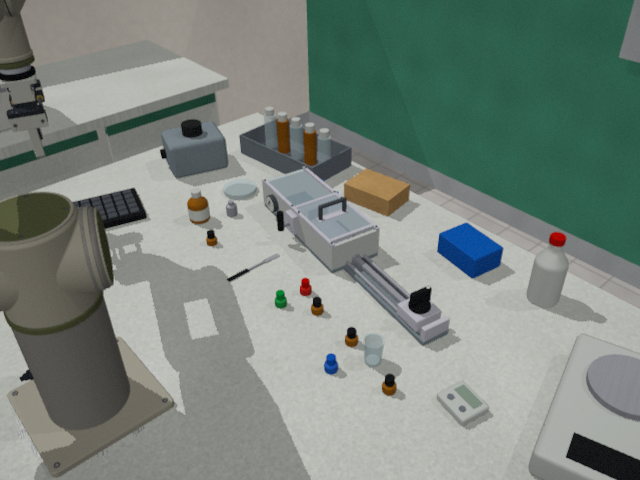

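Run:
```python
import cv2
a=cv2.imread("pics/top0.png")[225:305,330:430]; b=cv2.imread("pics/side0.png")[270:390,290:410]
a=cv2.resize(a,(400,320),interpolation=2);b=cv2.resize(b,(400,400),interpolation=2)
a=cv2.copyMakeBorder(a,0,80,0,0,0)
cv2.imwrite("pics/crop0.png",cv2.hconcat([a,b]))
```

```text
(no output)
```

View pics/crop0.png

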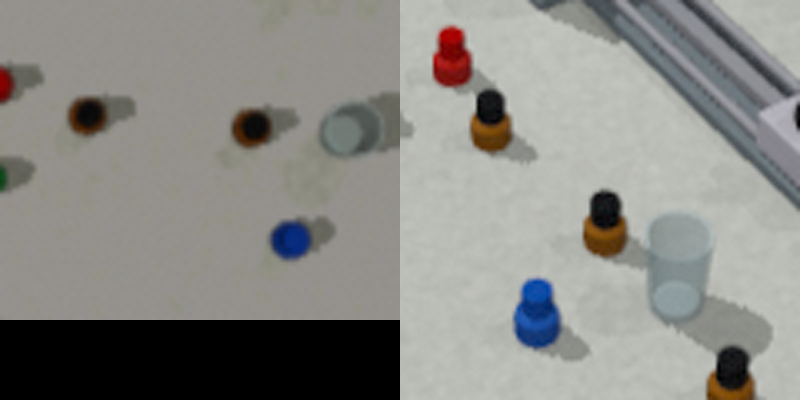

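The top view shows four amber jars with black caps at about (352,254), (393,257), (442,268) and (222,265). Look-alikes are red (328,246), green (327,270) and blue (403,285), and the amber stock bottle is at (178,252). The crop confirms that the ones I chose have black caps on amber bodies. The lock runs from about (205,170) to (330,195), with the knob at (413,205).

```bash
cat >> h.py <<'E'
def box(p,q):
    x,y,th=p; c,s=np.cos(th),np.sin(th); return np.array([x+c*q[0]-s*q[1],y+s*q[0]+c*q[1],q[2]])
def jars(pics):
    """dark caps next to amber, triangulated at z=.028"""
    out={}
    for c,im in pics.items():
        hsv=cv2.cvtColor(im,cv2.COLOR_RGB2HSV)
        am=cv2.inRange(hsv,(5,130,40),(20,255,255)); dk=cv2.inRange(im,(0,0,0),(45,42,42))
        n,l,st,ce=cv2.connectedComponentsWithStats(am|dk&cv2.dilate(am,np.ones((5,5)),iterations=2))
        out[c]=[]
        for i in range(1,n):
            if 25<st[i,4]<500:
                m=(l==i)&(dk>0)
                if m.sum()>12:
                    v,u=np.nonzero(m); px=(u.mean(),v.mean()); out[c].append((px,st[i,4],int(m.sum()),back(c,px,.030 if c=="top" else .027)[:2]))
    return out
E
python3 - <<'E'
from h import *
from scipy.optimize import least_squares
pics={c:cv2.cvtColor(cv2.imread(f"pics/{c}0.png"),cv2.COLOR_BGR2RGB) for c in("top","side")}
for c,L in jars(pics).items():
    for j in L: print(c,np.round(j[0]),j[1],j[2],j[3].round(4))
obs=[("top",(292,180),"L"),("side",(332,202),"L"),("top",(261,215),(-.1,.082,.072)),("side",(279,216),(-.1,.082,.072)),("top",(415,204),(0,-.309,.075)),("side",(418,299),(0,-.309,.075)),("side",(333,236),(0,0,.028)),("top",(296,189),(0,0,0)),("side",(335,245),(0,0,0))]
f=lambda p:np.concatenate([proj(c,box(p[:3],(0,p[3],.114) if q=="L" else q))-px for c,px,q in obs])
r=least_squares(f,[.63,.056,-.187,0],loss="soft_l1"); print(r.x.round(4),f(r.x).reshape(-1,2).round(1).tolist())
p=r.x[:3]
outs=[]
for c,(a,b,w,h) in dict(top=(195,130,250,100),side=(255,160,200,190)).items():
    k=3 if c=="top" else 2.6
    im=cv2.resize(cv2.imread(f"pics/{c}0.png")[b:b+h,a:a+w],None,fx=k,fy=k,interpolation=2)
    def L(P,col):
        q=np.array([(proj(c,box(p,v))-(a,b)+.5)*k for v in P]).astype(int); cv2.polylines(im,[q],True,col,1)
    L([(-.063,-.089,.08),(.063,-.089,.08),(.063,.245,.08),(-.063,.245,.08)],(0,0,255))
    L([(-.063,-.089,0),(.063,-.089,0),(.063,.245,0),(-.063,.245,0)],(255,0,0))
    L([(-.023,-.309,.087),(.023,-.309,.087)],(0,255,0)); L([(-.1,.082,.036),(-.1,.082,.086)],(0,255,0))
    L([(-.032,r.x[3],.114),(.032,r.x[3],.114)],(0,255,0))
    cv2.imwrite(f"pics/fit_{c}.png",im)
E
```

```text
top [168. 110.] 260 205 [0.8391 0.4058]
top [126. 112.] 286 227 [0.8313 0.5214]
top [186. 252.] 202 30 [0.4501 0.3485]
top [352. 253.] 56 38 [ 0.4464 -0.0925]
top [393. 256.] 59 37 [ 0.438  -0.2028]
top [220. 264.] 58 34 [0.4164 0.2566]
top [442. 268.] 64 38 [ 0.4072 -0.3317]
side [37. 97.] 38 35 [0.4217 1.3804]
side [210. 235.] 101 33 [0.4165 0.2534]
side [317. 303.] 135 45 [ 0.4461 -0.0957]
side [351. 334.] 156 52 [ 0.4385 -0.2061]
side [389. 382.] 187 65 [ 0.4063 -0.3358]
[ 0.6268  0.0506 -0.1842  0.013 ] [[0.1, -1.1], [-0.9, 1.4], [-1.4, -0.3], [-0.1, 1.3], [-0.8, 0.3], [0.0, -2.5], [1.2, 1.0], [2.7, -0.6], [-0.8, 1.6]]
```

View pics/fit_top.png

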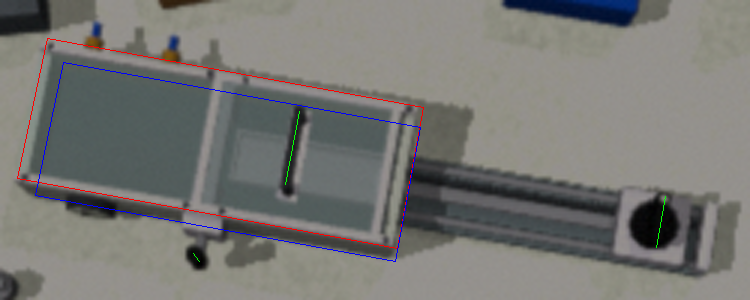

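View pics/fit_side.png

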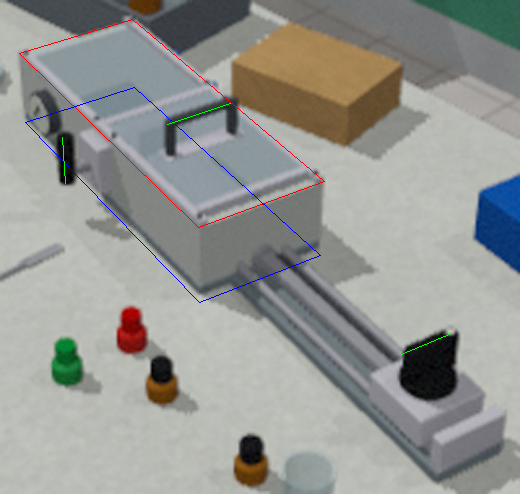

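The projected wireframe fits both views to about 1 px: box at (0.627, 0.051), yaw -0.184, lid about 13 mm ajar. Next I plan the first move, to behind the lid handle.

```bash
cat >> h.py <<'E'
P=np.array([.6268,.0506,-.1842]); TH=P[2]
def w2b(X):
    c,s=np.cos(TH),np.sin(TH); d=np.array(X[:2])-P[:2]; return np.array([c*d[0]+s*d[1],-s*d[0]+c*d[1]])
def cur():
    s=robot.read_state(); R=Ro.from_rotvec(s["orientation"]).as_matrix(); return s,np.array(s["tool_pos"]),np.arctan2(R[1,1],R[0,1])
def plan(b,psi=TH,n=None,fing=0):
    """rows to box-frame point b=(x,y,z), tool-y yaw psi, from the measured pose"""
    s,p,y=cur(); g=box(P,b); dy=(psi-y+np.pi)%(2*np.pi)-np.pi
    n=n or int(np.ceil(max(np.linalg.norm(g-p)/.029,abs(dy)/.1047)))
    print("t",s["t"],"from box",w2b(p).round(4),p[2].round(4),"yaw",round(y,3),"dist",(g-p).round(3),"n",n)
    for i in range(n):
        a=y+dy*(i/n); d=(g-p)/n; u=np.array([-np.sin(a)*d[0]+np.cos(a)*d[1],np.cos(a)*d[0]+np.sin(a)*d[1],-d[2]])/.03
        print(*u.round(2),0,0,round(-np.degrees(dy)/n/6,3),fing,sep=", ",end=",\n")
E
python3 - <<'E'
from h import *
plan((0,-.032,.14))
E
```

```text
t 1.3 from box [-0.53    0.4305] 0.1892 yaw 1.258 dist [ 0.436 -0.552 -0.049] n 25
-0.78, -0.52, 0.07, 0, 0, 0.551, 0,
-0.81, -0.48, 0.07, 0, 0, 0.551, 0,
-0.83, -0.43, 0.07, 0, 0, 0.551, 0,
-0.86, -0.38, 0.07, 0, 0, 0.551, 0,
-0.88, -0.33, 0.07, 0, 0, 0.551, 0,
-0.9, -0.28, 0.07, 0, 0, 0.551, 0,
-0.91, -0.23, 0.07, 0, 0, 0.551, 0,
-0.92, -0.17, 0.07, 0, 0, 0.551, 0,
-0.93, -0.12, 0.07, 0, 0, 0.551, 0,
-0.94, -0.07, 0.07, 0, 0, 0.551, 0,
-0.94, -0.01, 0.07, 0, 0, 0.551, 0,
-0.94, 0.04, 0.07, 0, 0, 0.551, 0,
-0.93, 0.1, 0.07, 0, 0, 0.551, 0,
-0.93, 0.15, 0.07, 0, 0, 0.551, 0,
-0.92, 0.2, 0.07, 0, 0, 0.551, 0,
-0.9, 0.26, 0.07, 0, 0, 0.551, 0,
-0.89, 0.31, 0.07, 0, 0, 0.551, 0,
-0.87, 0.36, 0.07, 0, 0, 0.551, 0,
-0.84, 0.41, 0.07, 0, 0, 0.551, 0,
-0.82, 0.46, 0.07, 0, 0, 0.551, 0,
-0.79, 0.5, 0.07, 0, 0, 0.551, 0,
-0.76, 0.55, 0.07, 0, 0, 0.551, 0,
-0.73, 0.59, 0.07, 0, 0, 0.551, 0,
-0.69, 0.63, 0.07, 0, 0, 0.551, 0,
-0.66, 0.67, 0.07, 0, 0, 0.551, 0,
```

{"op": "apply_moves", "data": {"steps": [-0.78,-0.52,0,0,0,0.55,0,-0.81,-0.48,0,0,0,0.55,0,-0.83,-0.43,0,0,0,0.55,0,-0.86,-0.38,0,0,0,0.55,0,-0.88,-0.33,0,0,0,0.55,0,-0.9,-0.28,0,0,0,0.55,0,-0.91,-0.23,0,0,0,0.55,0,-0.92,-0.17,0,0,0,0.55,0,-0.93,-0.12,0,0,0,0.55,0,-0.94,-0.07,0,0,0,0.55,0,-0.94,-0.01,0,0,0,0.55,0,-0.94,0.04,0,0,0,0.55,0], "grip_force": 15}}

```text
t: 2.3
tool_pos: [0.3948, 0.3043, 0.1894]
orientation: [1.515, 2.752, 0.001]
force: [0.3, -0.7, -0.4]
opening: 0.0174
gripper_force: 0.0
```

{"op": "apply_moves", "data": {"steps": [-0.93,0.1,0,0,0,0.55,0,-0.93,0.15,0,0,0,0.55,0,-0.92,0.2,0,0,0,0.55,0,-0.9,0.26,0,0,0,0.55,0,-0.89,0.31,0,0,0,0.55,0,-0.87,0.36,0,0,0,0.55,0,-0.84,0.41,0,0,0,0.55,0,-0.82,0.46,0,0,0,0.55,0,-0.79,0.5,0,0,0,0.55,0,-0.76,0.55,0,0,0,0.55,0,-0.73,0.59,0,0,0,0.55,0,-0.69,0.63,0,0,0,0.55,0]}}

```text
t: 3.3
tool_pos: [0.6052, 0.0398, 0.1893]
orientation: [2.358, 2.076, 0.0]
force: [-0.7, 0.5, 0.5]
opening: 0.0006
gripper_force: 0.0
```

{"op": "apply_moves", "data": {"steps": [-0.66,0.67,0,0,0,0.55,0,0,0,0,0,0,0,0]}}

```text
t: 3.47
tool_pos: [0.6239, 0.0147, 0.1887]
orientation: [2.42, 2.001, -0.001]
force: [1.4, 1.0, 0.3]
opening: 0.0003
gripper_force: 0.0
```

Run:
```python
from h import *
plan((0,-.034,.097),n=4)
```

```text
t 3.4667 from box [ 0.0037 -0.0358] 0.1887 yaw -0.189 dist [-0.003  0.002 -0.092] n 4
0.02, -0.03, 0.76, 0, 0, -0.011, 0,
0.02, -0.03, 0.76, 0, 0, -0.011, 0,
0.02, -0.03, 0.76, 0, 0, -0.011, 0,
0.02, -0.03, 0.76, 0, 0, -0.011, 0,
```

{"op": "apply_moves", "data": {"steps": [0,-0.03,0.76,0,0,0,0,0,-0.03,0.76,0,0,0,0,0,-0.03,0.76,0,0,0,0,0,-0.03,0.76,0,0,0,0]}}

```text
t: 3.8
tool_pos: [0.6182, 0.0199, 0.0972]
orientation: [2.413, 2.011, 0.0]
force: [-0.1, -0.2, 0.1]
opening: 0.0006
gripper_force: 0.0
```

{"op": "apply_moves", "data": {"steps": [0.5,0,0,0,0,0,0,0.5,0,0,0,0,0,0,0.5,0,0,0,0,0,0,0.5,0,0,0,0,0,0,0.5,0,0,0,0,0,0,0.5,0,0,0,0,0,0,0.5,0,0,0,0,0,0,0.5,0,0,0,0,0,0,0.5,0,0,0,0,0,0,0.5,0,0,0,0,0,0,0.5,0,0,0,0,0,0,0.3,0,0,0,0,0,0]}}

```text
t: 4.8
tool_pos: [0.65, 0.1929, 0.0979]
orientation: [-2.413, -2.011, -0.0]
force: [-0.0, 0.7, -0.3]
opening: 0.0005
gripper_force: 0.0
```

{"op": "apply_moves", "data": {"steps": [-0.2,0,-0.8,0,0,0,0,-0.2,0,-0.8,0,0,0,0,-1,-1,-0.6,0,0,0,40,-1,-1,0,0,0,0,40,-1,-1,0,0,0,0,40,-1,-1,0,0,0,0,40,-1,-1,0,0,0,0,40,-1,-1,0,0,0,0,40]}}

```text
t: 5.47
tool_pos: [0.4431, 0.0383, 0.1622]
orientation: [2.414, 2.01, -0.0]
force: [-0.3, -0.0, 1.9]
opening: 0.035
gripper_force: 0.0
```

```bash
cat >> h.py <<'E'
def look(n):
    pics={c:snap(c,f"{c}{n}") for c in("top","side")}
    for c,L in jars(pics).items():
        for j in L:
            if -.5<j[3][1]<.3 or True: 
                b=w2b(j[3])
                if j[3][0]<.75 and j[3][1]<.33: print(c,np.round(j[0]),j[1],j[2],"w",j[3].round(4),"box",b.round(4))
E
python3 - <<'E'
from h import *
look("1")
for c in("top","side"): print([ (w2b(back(c,d["xy"],.114)).round(3),d["conf"]) for d in eyes.place_of(c,"lid_handle")[:2]])
s,p,y=cur(); print(w2b(p).round(4),p[2],y)
E
```

```text
top [352. 253.] 59 37 w [ 0.4465 -0.0923] box [-0.1511 -0.1735]
top [393. 256.] 63 34 w [ 0.4382 -0.2023] box [-0.1391 -0.2832]
top [220. 264.] 59 34 w [0.4164 0.2566] box [-0.2446  0.1639]
top [285. 265.] 38 37 w [0.4159 0.0859] box [-0.2138 -0.0039]
top [306. 269.] 51 49 w [0.4051 0.0288] box [-0.214  -0.0621]
top [442. 268.] 65 36 w [ 0.4071 -0.3318] box [-0.1459 -0.4162]
side [211. 235.] 104 35 w [0.4174 0.2545] box [-0.2432  0.1621]
side [317. 303.] 137 45 w [ 0.4461 -0.0957] box [-0.1508 -0.1769]
side [351. 334.] 163 54 w [ 0.4387 -0.2062] box [-0.1379 -0.2869]
side [389. 382.] 189 66 w [ 0.4064 -0.3356] box [-0.146 -0.42 ]
[(array([-0.009,  0.015]), 0.92)]
[(array([-0.002,  0.012]), 0.67)]
[-0.1769 -0.0452] 0.162972114646061 -0.18363548808710825
```

View pics/side1.png

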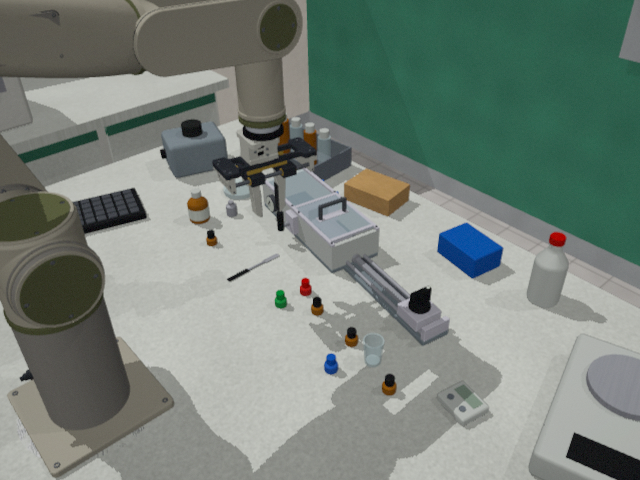

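The side view shows the lid still nearly shut, with its handle bar at (332,207), so the push missed it. I'll compare the TCP reading with where the fingers appear in the image.

Run:
```python
from h import *
s,p,y=cur()
for c in("top","side"):
    q=proj(c,p); print(c,q.round(0)); im=cv2.imread(f"pics/{c}1.png"); cv2.drawMarker(im,tuple(q.astype(int)),(0,0,255),0,12,1)
    x,yy=q.astype(int); k=im[max(0,yy-110):yy+90,max(0,x-100):x+100]; cv2.imwrite(f"pics/k{c}.png",cv2.resize(k,(400,400),interpolation=2))
cv2.imwrite("pics/k.png",cv2.hconcat([cv2.imread("pics/ktop.png"),cv2.imread("pics/kside.png")]))
```

```text
top [301. 249.]
side [272. 221.]
```

View pics/k.png

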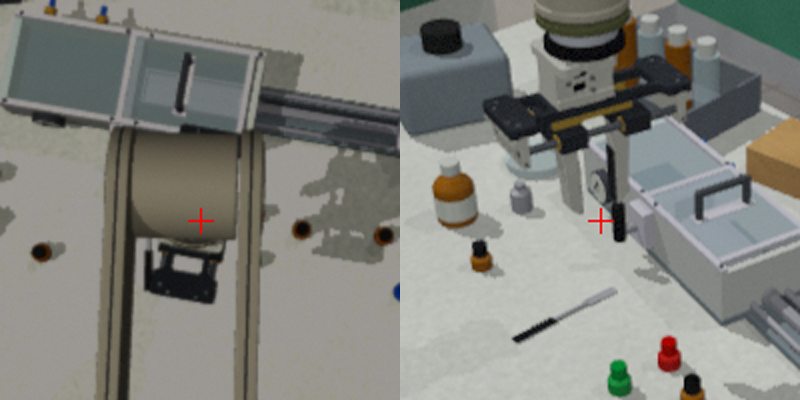

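Run:
```python
from h import *
o=cv2.imread("pics/side1.png"); snap("side","side2"); im=cv2.imread("pics/side2.png")
print(np.abs(o.astype(int)-im).sum(2)[:,200:340].mean())
s,p,y=cur(); print(p,s["q"])
# DLT check: mark TCP, lifts
q=proj("side",p).astype(int)
cv2.drawMarker(im,tuple(q),(0,0,255),0,8,1)
R=Ro.from_rotvec(s["orientation"]).as_matrix()
for sg in(1,-1):
    cv2.drawMarker(im,tuple(proj("side",p+R[:,1]*sg*s["opening"]/2).astype(int)),(0,255,0),0,8,1)
x,yy=q; cv2.imwrite("pics/k2.png",cv2.resize(im[yy-100:yy+50,x-75:x+75],(600,600),interpolation=2))
```

```text
13.969598214285714
[0.44555428 0.03900576 0.163199  ] [-2.75911197e-02 -2.85502338e-01  1.93003979e+00  2.03848356e-04
  1.49483319e+00  1.55145626e-01]
```

View pics/k2.png

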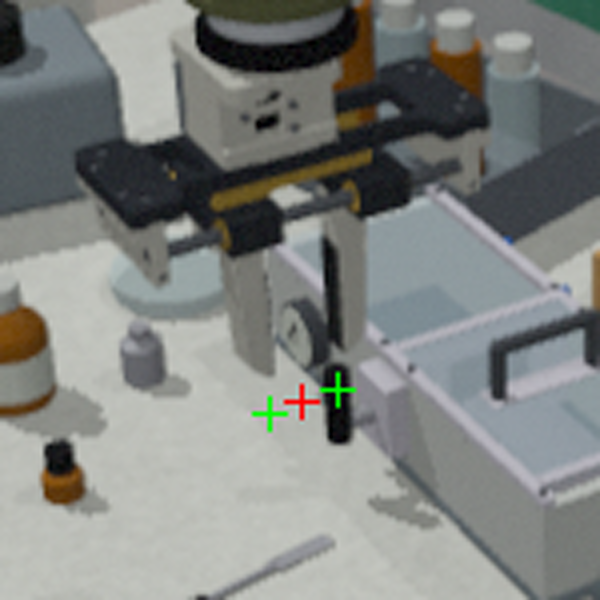

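In the side view the fingertips sit about 10 px above the projected TCP, near (265,211). The real fingertips may therefore be higher than reported, so I'll probe the bench gently at a free spot.

{"op": "apply_moves", "data": {"steps": [0,0,0.5,0,0,0,0,0,0,0.5,0,0,0,0,0,0,0.5,0,0,0,0,0,0,0.5,0,0,0,0,0,0,0.5,0,0,0,0,0,0,0.5,0,0,0,0,0,0,0.5,0,0,0,0,0,0,0.5,0,0,0,0,0,0,0.5,0,0,0,0,0,0,0.5,0,0,0,0,0,0,0,0,0,0,0]}}

```text
t: 6.63
tool_pos: [0.4434, 0.0397, 0.0094]
orientation: [-2.41, -2.01, 0.006]
force: [-1.3, 0.5, -0.2]
opening: 0.0005
gripper_force: 0.0
```

{"op": "apply_moves", "data": {"steps": [0,0,0.1,0,0,0,0,0,0,0.1,0,0,0,0,0,0,0,0,0,0,0]}}

```text
t: 6.88
tool_pos: [0.4454, 0.0392, 0.0067]
orientation: [2.413, 2.011, 0.001]
force: [0.1, 0.5, -0.1]
opening: 0.0005
gripper_force: 0.0
```

Run:
```python
from h import *
im=snap("side","side3"); im=cv2.imread("pics/side3.png")
s,p,y=cur(); print(p,s["force"]); q=proj("side",p).astype(int); print(q)
cv2.drawMarker(im,tuple(q),(0,0,255),0,8,1)
x,yy=q; cv2.imwrite("pics/k3.png",cv2.resize(im[yy-100:yy+50,x-75:x+75],(600,600),interpolation=2))
```

```text
[0.44535528 0.03908572 0.006893  ] [ 0.16937214 -1.59096476 -0.30046404]
[276 279]
```

View pics/k3.png

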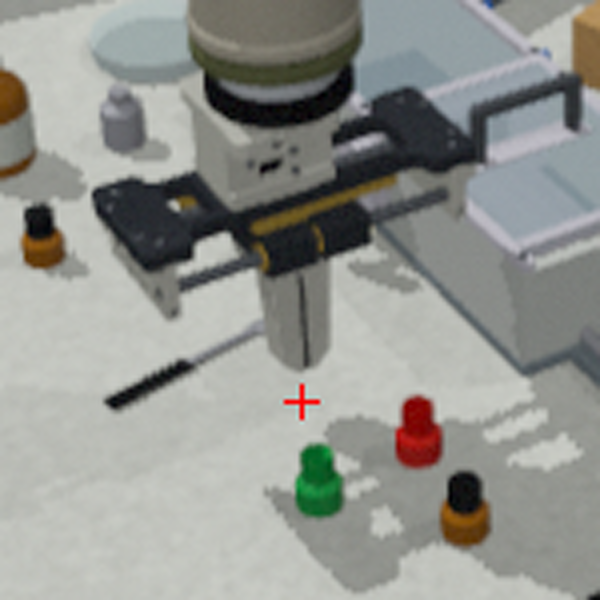

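The tips are still about 9 px above the marker at (276,279), with no contact, so I go lower in small rows.

{"op": "apply_moves", "data": {"steps": [0,0,0.1,0,0,0,0,0,0,0.1,0,0,0,0,0,0,0.1,0,0,0,0,0,0,0,0,0,0,0]}}

```text
t: 7.27
tool_pos: [0.4441, 0.0389, -0.0033]
orientation: [-2.414, -2.01, 0.001]
force: [0.2, 0.8, 0.4]
opening: 0.0007
gripper_force: 0.0
```

{"op": "apply_moves", "data": {"steps": [0,0,0.1,0,0,0,0,0,0,0.1,0,0,0,0,0,0,0,0,0,0,0]}}

```text
t: 7.52
tool_pos: [0.444, 0.0389, -0.0094]
orientation: [-2.414, -2.01, 0.001]
force: [0.2, -0.1, -0.4]
opening: 0.0005
gripper_force: 0.0
```

{"op": "apply_moves", "data": {"steps": [0,0,0.1,0,0,0,0,0,0,0,0,0,0,0]}}

```text
t: 7.68
tool_pos: [0.4442, 0.0389, -0.0122]
orientation: [-2.414, -2.01, 0.001]
force: [-0.5, 0.7, -0.3]
opening: 0.0002
gripper_force: 0.0
```

{"op": "apply_moves", "data": {"steps": [0,0,0.1,0,0,0,0,0,0,0,0,0,0,0]}}

```text
t: 7.85
tool_pos: [0.4443, 0.0389, -0.0152]
orientation: [-2.414, -2.01, 0.001]
force: [-0.2, 0.3, -0.0]
opening: 0.0006
gripper_force: 0.0
```

{"op": "apply_moves", "data": {"steps": [0,0,0.07,0,0,0,0,0,0,0,0,0,0,0]}}

```text
t: 8.02
tool_pos: [0.4444, 0.0389, -0.0171]
orientation: [-2.414, -2.01, 0.0]
force: [0.6, 0.9, -0.6]
opening: 0.0007
gripper_force: 0.0
```

{"op": "apply_moves", "data": {"steps": [0,0,0.07,0,0,0,0,0,0,0,0,0,0,0]}}

```text
t: 8.18
tool_pos: [0.4444, 0.0389, -0.0192]
orientation: [-2.414, -2.01, 0.0]
force: [-0.1, 0.3, -0.4]
opening: 0.0005
gripper_force: 0.0
```

{"op": "apply_moves", "data": {"steps": [0,0,0.07,0,0,0,0,0,0,0,0,0,0,0]}}

```text
t: 8.35
tool_pos: [0.4444, 0.039, -0.0213]
orientation: [-2.414, -2.01, 0.0]
force: [0.5, -0.3, -0.5]
opening: 0.0003
gripper_force: 0.0
```

{"op": "apply_moves", "data": {"steps": [0,0,0.07,0,0,0,0,0,0,0,0,0,0,0]}}

```text
t: 8.52
tool_pos: [0.4444, 0.0389, -0.0234]
orientation: [-2.414, -2.01, 0.0]
force: [-0.2, -0.2, -0.9]
opening: 0.0009
gripper_force: 0.0
```

{"op": "apply_moves", "data": {"steps": [0,0,0.05,0,0,0,0,0,0,0,0,0,0,0]}}

```text
t: 8.68
tool_pos: [0.4444, 0.0389, -0.0248]
orientation: [-2.414, -2.01, 0.0]
force: [0.1, -0.4, 0.0]
opening: 0.0001
gripper_force: 0.0
```

Run:
```python
from h import *
im=snap("side","side4"); im=cv2.imread("pics/side4.png")
s,p,y=cur(); print(p,s["force"])
for z in(.007,.027,0,-.02): print(z,proj("side",[.445,.039,z]).round(1))
q=proj("side",p).astype(int); print(q)
cv2.drawMarker(im,tuple(q),(0,0,255),0,8,1)
cv2.drawMarker(im,tuple(proj("side",[p[0],p[1],0]).astype(int)),(0,255,0),0,8,1)
x,yy=q; cv2.imwrite("pics/k4.png",cv2.resize(im[yy-60:yy+40,x-50:x+50],(600,600),interpolation=2))
```

```text
[ 0.44443768  0.03892898 -0.02474136] [-0.68419152  0.42470355  0.38567433]
0.007 [276.1 279.7]
0.027 [275.6 272.6]
0 [276.3 282.2]
-0.02 [276.8 289.1]
[276 290]
```

View pics/k4.png

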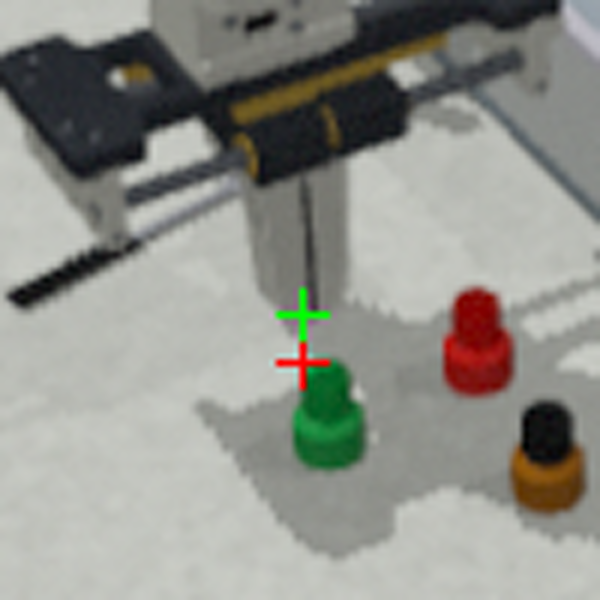

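The tips are now almost on the bench mark at (276,282). A few more small rows should make contact.

{"op": "apply_moves", "data": {"steps": [0,0,0.05,0,0,0,0,0,0,0,0,0,0,0]}}

```text
t: 8.9
tool_pos: [0.4444, 0.0389, -0.0263]
orientation: [-2.414, -2.01, 0.0]
force: [0.4, -0.2, -0.1]
opening: 0.0005
gripper_force: 0.0
```

{"op": "apply_moves", "data": {"steps": [0,0,0.05,0,0,0,0,0,0,0,0,0,0,0]}}

```text
t: 9.07
tool_pos: [0.4444, 0.039, -0.0278]
orientation: [-2.414, -2.01, 0.0]
force: [-0.0, -0.1, -1.4]
opening: 0.0003
gripper_force: 0.0
```

{"op": "apply_moves", "data": {"steps": [0,0,0.05,0,0,0,0,0,0,0,0,0,0,0]}}

```text
t: 9.23
tool_pos: [0.4447, 0.0389, -0.0291]
orientation: [2.414, 2.01, 0.0]
force: [-0.0, 0.1, 0.2]
opening: 0.0004
gripper_force: 0.0
```

{"op": "apply_moves", "data": {"steps": [0,0,0.05,0,0,0,0,0,0,0,0,0,0,0]}}

```text
t: 9.4
tool_pos: [0.4447, 0.0389, -0.0292]
orientation: [-2.414, -2.01, 0.001]
force: [-9.7, 0.2, 19.9]
opening: 0.0008
gripper_force: 10.0
```

{"op": "apply_moves", "data": {"steps": [0,0,0.05,0,0,0,0,0,0,0,0,0,0,0]}}

```text
t: 9.57
tool_pos: [0.4448, 0.039, -0.0293]
orientation: [-2.413, -2.01, 0.001]
force: [-19.4, 0.4, 40.3]
opening: 0.0008
gripper_force: 19.7
```

Run:
```python
from h import *
im=snap("side","side5"); im=cv2.imread("pics/side5.png")
s,p,y=cur(); print(p,s["force"],s["wrist_torque"])
cv2.drawMarker(im,tuple(proj("side",[p[0],p[1],0]).astype(int)),(0,255,0),0,4,1)
cv2.imwrite("pics/k5.png",cv2.resize(im[250:310,240:320],(800,600),interpolation=0))
a=cv2.imread("pics/side4.png").astype(int); b=cv2.imread("pics/side5.png").astype(int)
m=(np.abs(a-b).sum(2)>40)[:320,200:340]; v,u=np.nonzero(m); print(u.min()+200,u.max()+200,v.min(),v.max())
print(np.bincount(v)[255:300])
```

```text
[ 0.44478345  0.03894554 -0.02928433] [-19.06648516   0.53214843  39.17708747] [-0.06454876  3.53839064 -0.02747513]
200 337 72 319
[27 30 31 37 42 37 33 21 15 16 12  9  4  2  4  4  8  9  5  2  5  6 10 11
 12 19 20 21 17 15 13  9  7  6  9  8 14  7  1  4  7  7  7  6  1]
```

View pics/k5.png

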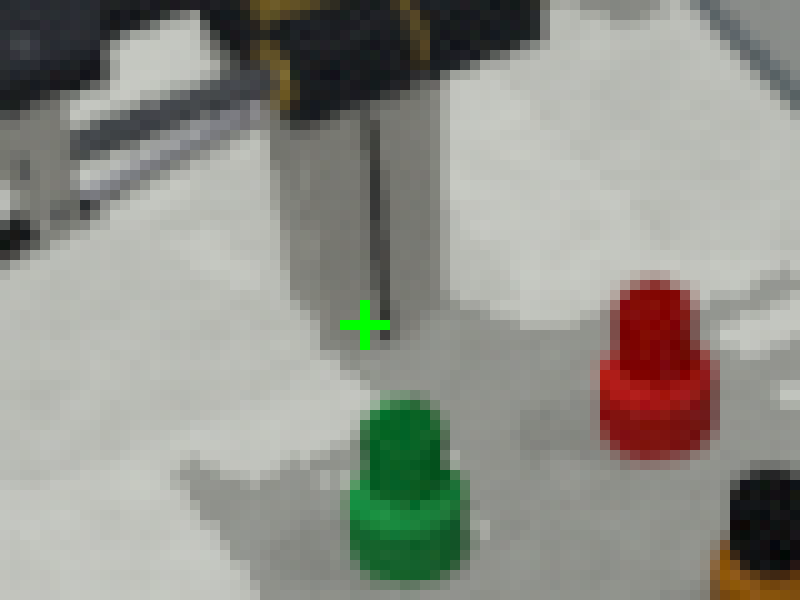

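Contact comes at a reading of -0.029, while sideways the tip agrees with the calibration. So true tip height is the reading plus 0.029, and the lid push passed over the bar. I'll apply this correction.

{"op": "apply_moves", "data": {"steps": [0,0,-0.9,0,0,0,0,0,0,-0.9,0,0,0,0,0,0,-0.9,0,0,0,0,0,0,-0.9,0,0,0,0,0,0,-0.9,0,0,0,0,0,0.9,-0.9,0,0,0,0,0,0.9,-0.9,0,0,0,0,0,0.9,0,0,0,0,0,0,0.9,0,0,0,0,0,0.2,0.9,0,0,0,0,0,0.2,0.9,0,0,0,0,0,0,0.5,0,0,0,0,0]}}

```text
t: 10.62
tool_pos: [0.6229, 0.019, 0.1563]
orientation: [-2.414, -2.011, -0.001]
force: [0.5, -0.1, -1.0]
opening: 0.0007
gripper_force: 0.0
```

```bash
cat >> h.py <<'E'
ZO=.029   # true tip height = reading + ZO
def rel(b,psi=TH):
    """units to go (tool axes, box-aligned), true-height target"""
    s,p,y=cur(); q=w2b(p); e=np.array([b[1]-q[1],b[0]-q[0],-(b[2]-p[2]-ZO)])
    d=y-TH; c,sn=np.cos(d),np.sin(d)  # tool yaw offset
    bx,by=e[1],e[0]; print("t",round(s["t"],2),"box",q.round(4),"ztrue",round(p[2]+ZO,4),"yaw",round(y,4),"units",(np.array([-sn*bx+c*by,c*bx+sn*by,e[2]])/.03).round(2),"yawunits",round(-np.degrees(psi-y)/6,2),"f",np.round(s["force"],1),"open",round(s["opening"],4))
E
python3 - <<'E'
from h import *
rel((0,-.032,.098))
E
```

```text
t 10.62 box [ 0.002  -0.0318] ztrue 0.1853 yaw -0.1819 units [-0.01 -0.07  2.91] yawunits 0.02 f [ 0.5 -0.1 -1. ] open 0.0007
```

{"op": "apply_moves", "data": {"steps": [0,0,0.8,0,0,0,0,0,0,0.8,0,0,0,0,0,0,0.8,0,0,0,0,0,0,0.5,0,0,0,0,0.2,0,0,0,0,0,0,0.3,0,0,0,0,0,0,0.4,0,0,0,0,0,0,0.4,0,0,0,0,0,0]}}

```text
t: 11.28
tool_pos: [0.6293, 0.0582, 0.0719]
orientation: [2.413, 2.009, 0.003]
force: [-0.6, -2.4, -1.6]
opening: 0.0002
gripper_force: 1.1
```

{"op": "apply_moves", "data": {"steps": [0.5,0,0,0,0,0,0,0.5,0,0,0,0,0,0,0.5,0,0,0,0,0,0,0.5,0,0,0,0,0,0,0.5,0,0,0,0,0,0,0.5,0,0,0,0,0,0,0.5,0,0,0,0,0,0,0.4,0,0,0,0,0,0,0.4,0,0,0,0,0,0,0,0,0,0,0,0,0]}}

```text
t: 12.12
tool_pos: [0.6512, 0.1869, 0.0696]
orientation: [-2.411, -2.012, -0.001]
force: [0.8, 0.8, -0.1]
opening: 0.0004
gripper_force: 0.0
```

Run:
```python
from h import *
rel((0,.138,.098))
look("6")
for c in("top","side"): print([ (w2b(back(c,d["xy"],.114)).round(3),d["conf"]) for d in eyes.place_of(c,"lid_handle")[:2]])
```

```text
t 12.12 box [-0.001   0.1384] ztrue 0.0986 yaw -0.1801 units [-0.01  0.03  0.02] yawunits 0.04 f [ 0.8  0.8 -0.1] open 0.0004
top [246. 178.] 27 23 w [0.6489 0.1915] box [-0.0041  0.1425]
top [352. 253.] 53 33 w [ 0.4464 -0.0924] box [-0.1512 -0.1736]
top [393. 256.] 63 34 w [ 0.4382 -0.2023] box [-0.1391 -0.2832]
top [442. 268.] 65 35 w [ 0.4074 -0.3318] box [-0.1457 -0.4161]
side [211. 235.] 105 35 w [0.4174 0.2545] box [-0.2432  0.1621]
side [317. 303.] 137 45 w [ 0.4461 -0.0957] box [-0.1508 -0.1769]
side [351. 334.] 166 56 w [ 0.4385 -0.206 ] box [-0.1381 -0.2867]
side [389. 382.] 193 69 w [ 0.4066 -0.3352] box [-0.1458 -0.4196]
[(array([-0.008,  0.154]), 0.7)]
[(array([0.012, 0.169]), 0.84)]
```

{"op": "apply_moves", "data": {"steps": [-0.2,0,-0.9,0,0,0,0,0,0,-0.9,0,0,0,0,-0.95,-0.5,0,0,0,0,40,-0.95,-0.5,0,0,0,0,40,-1,-0.5,0,0,0,0,40,-1,-0.5,0,0,0,0,40,-1,-0.5,0,0,0,0,40,-1,-0.5,0,0,0,0,40,-1,-0.5,0,0,0,0,40,-1,-0.5,0,0,0,0,40,-1,-0.5,0,0,0,0,40,-1,-0.5,0,0,0,0,40]}}

```text
t: 13.32
tool_pos: [0.4475, -0.0885, 0.1239]
orientation: [2.415, 2.009, 0.001]
force: [0.4, -0.6, -0.0]
opening: 0.0373
gripper_force: 0.0
```

{"op": "apply_moves", "data": {"steps": [-0.35,0,0,0,0,0,40,0,0,0.9,0,0,0,40,0,0,0.9,0,0,0,40,0,0,0,0,0,0,40]}}

```text
t: 13.65
tool_pos: [0.4433, -0.0968, 0.0652]
orientation: [-2.411, -2.004, 0.006]
force: [-1.7, -0.4, -0.9]
opening: 0.0368
gripper_force: 0.0
```

Run:
```python
from h import *
rel((-.151,-.175,.020))
```

```text
t 13.65 box [-0.1534 -0.1785] ztrue 0.0942 yaw -0.1838 units [0.12 0.08 2.47] yawunits 0.0 f [-1.7 -0.4 -0.9] open 0.0368
```

{"op": "apply_moves", "data": {"steps": [0,0,0.8,0,0,0,40,0,0,0.8,0,0,0,40,0,0,0.6,0,0,0,40,0,0,0.27,0,0,0,40,0,0,0,0,0,0,40]}}

```text
t: 14.07
tool_pos: [0.4456, -0.0967, -0.0053]
orientation: [-2.412, -2.009, 0.003]
force: [-0.2, 0.6, 0.3]
opening: 0.037
gripper_force: 0.0
```

Run:
```python
from h import *
rel((-.151,-.175,.020))
look("7")
```

```text
t 14.07 box [-0.1511 -0.178 ] ztrue 0.0237 yaw -0.182 units [0.1  0.   0.12] yawunits 0.02 f [-0.2  0.6  0.3] open 0.037
top [220. 264.] 59 34 w [0.4164 0.2566] box [-0.2446  0.1639]
top [343. 267.] 36 35 w [ 0.409  -0.0694] box [-0.1922 -0.1579]
top [442. 268.] 66 36 w [ 0.4076 -0.332 ] box [-0.1454 -0.4163]
side [211. 235.] 105 35 w [0.4174 0.2545] box [-0.2432  0.1621]
side [335. 264.] 142 136 w [ 0.5601 -0.0242] box [-0.0518 -0.0858]
side [299. 273.] 54 53 w [0.4829 0.0043] box [-0.133  -0.0719]
side [317. 303.] 134 45 w [ 0.4461 -0.0957] box [-0.1508 -0.1769]
side [351. 334.] 166 54 w [ 0.4388 -0.206 ] box [-0.1379 -0.2867]
side [389. 382.] 195 68 w [ 0.407  -0.3352] box [-0.1454 -0.4195]
```

{"op": "apply_moves", "data": {"steps": [0.06,0,0.12,0,0,0,40,0,0,0,0,0,0,0,0,0,0,0,0,0,0,0,0,0,0,0,0,0,0,0,0,0,0,0,0,0,-0.4,0,0,0,0,0,0,-1,0,0,0,0,0,0,-1,0,0,0,0,0,0,-1,0,0,0,0,0,0,-1,0,0,0,0]}}

```text
invalid input
```

Run:
```python
from h import *
rel((0,.016,.15))
```

```text
t 14.17 box [-0.149  -0.1783] ztrue 0.026 yaw -0.1818 units [ 6.46  4.98 -4.13] yawunits 0.02 f [0.3 0.1 0.2] open 0.0371
```

{"op": "apply_moves", "data": {"steps": [0.06,0,0.15,0,0,0,40,0,0,0,0,0,0,0,0,0,0,0,0,0,0,0,0,0,0,0,0,0,0,0,0,0,0,0,0,0,0,-0.4,0,0,0,0,0,0,-1,0,0,0,0,0,0,-1,0,0,0,0,0,0,-1,0,0,0,0,0,0,-1,0,0,0,0]}}

```text
t: 15.0
tool_pos: [0.4469, -0.0954, 0.1247]
orientation: [-2.414, -2.01, 0.0]
force: [0.7, 0.2, -0.7]
opening: 0.0173
gripper_force: 15.0
```

Run:
```python
from h import *
rel((0,.016,.15))
look("8")
rel((0,.016,.15))
```

```text
t 15.0 box [-0.1501 -0.1764] ztrue 0.1537 yaw -0.1819 units [6.4  5.02 0.12] yawunits 0.02 f [ 0.7  0.2 -0.7] open 0.0173
top [220. 264.] 59 34 w [0.4164 0.2566] box [-0.2446  0.1639]
top [442. 268.] 63 37 w [ 0.4073 -0.332 ] box [-0.1457 -0.4163]
side [322. 201.] 69 65 w [0.7098 0.188 ] box [0.0565 0.1503]
side [330. 207.] 75 71 w [0.7093 0.1555] box [0.0619 0.1182]
side [301. 211.] 58 57 w [0.6418 0.19  ] box [-0.0107  0.1398]
side [314. 213.] 47 45 w [0.6582 0.1604] box [0.0108 0.1136]
side [211. 235.] 104 35 w [0.4174 0.2545] box [-0.2432  0.1621]
side [319. 248.] 135 41 w [0.5735 0.0443] box [-0.0513 -0.0159]
side [351. 334.] 157 52 w [ 0.4385 -0.2061] box [-0.1381 -0.2868]
side [389. 382.] 188 65 w [ 0.4063 -0.3355] box [-0.146  -0.4199]
t 15.1 box [-0.1459 -0.177 ] ztrue 0.1584 yaw -0.1819 units [6.42 4.88 0.28] yawunits 0.02 f [ 0.5 -0.6 -0.1] open 0.0175
```

{"op": "apply_moves", "data": {"steps": [0.9,0.72,0,0,0,0,0,0.9,0.72,0,0,0,0,0,0.9,0.72,0,0,0,0,0,0.9,0.72,0,0,0,0,0,0.9,0.72,0,0,0,0,0,0.9,0.72,0,0,0,0,0,0.5,0.4,0,0,0,0,0,0.41,0.31,0,0,0,0,0,0,0,0,0,0,0,0,0,0,0,0,0,0,0]}}

```text
t: 15.93
tool_pos: [0.6294, 0.0637, 0.122]
orientation: [-2.412, -2.011, 0.003]
force: [-0.3, -0.7, -0.6]
opening: 0.0172
gripper_force: 15.0
```

{"op": "apply_moves", "data": {"steps": [0,0,0.7,0,0,0,0,0,0,0.7,0,0,0,0,0,0,0.7,0,0,0,0,0,0,0.5,0,0,0,0,0,0,0.3,0,0,0,0,0,0,0.2,0,0,0,0,0,0,0.15,0,0,0,0,0,0,0,0,0,0,0]}}

```text
t: 16.6
tool_pos: [0.6296, 0.063, 0.0255]
orientation: [-2.414, -2.01, 0.001]
force: [0.2, 0.5, -1.1]
opening: 0.0175
gripper_force: 15.0
```

Run:
```python
from h import *
rel((0,.016,.049)); im=snap("top","top9"); rel((0,.016,.049))
im=cv2.imread("pics/top9.png"); cv2.imwrite("pics/k9.png",cv2.resize(im[130:230,190:340],None,fx=4,fy=4,interpolation=2))
```

```text
t 16.6 box [0.0005 0.0127] ztrue 0.0545 yaw -0.1823 units [ 0.11 -0.02  0.18] yawunits 0.02 f [ 0.2  0.5 -1.1] open 0.0175
t 16.65 box [0.001 0.013] ztrue 0.0553 yaw -0.1822 units [ 0.1  -0.03  0.21] yawunits 0.02 f [ 0.9  0.2 -0.5] open 0.0176
```

{"op": "apply_moves", "data": {"steps": [0.1,0,0.1,0,0,0,0,0,0,0.06,0,0,0,0,0,0,0,0,0,0,0]}}

```text
t: 16.9
tool_pos: [0.6308, 0.0666, 0.0212]
orientation: [2.413, 2.011, 0.001]
force: [-0.3, -0.7, 0.4]
opening: 0.0172
gripper_force: 15.0
```

{"op": "apply_moves", "data": {"steps": [0,0,0.05,0,0,0,0,0,0,0,0,0,0,0]}}

```text
t: 17.07
tool_pos: [0.6309, 0.0664, 0.0199]
orientation: [2.413, 2.01, 0.001]
force: [0.2, 0.3, 0.5]
opening: 0.0172
gripper_force: 15.0
```

{"op": "apply_moves", "data": {"steps": [0,0,0.03,0,0,0,0,0,0,0,0,0,0,32,0,0,0,0,0,0,32,0,0,0,0,0,0,32,0,0,0,0,0,0,32,0,0,-0.5,0,0,0,32,0,0,-1,0,0,0,32,0,0,-1,0,0,0,32,0,0,-1,0,0,0,32]}}

```text
t: 17.82
tool_pos: [0.6298, 0.0663, 0.1241]
orientation: [-2.413, -2.01, 0.002]
force: [0.5, 1.0, 0.3]
opening: 0.0296
gripper_force: 0.0
```

{"op": "apply_moves", "data": {"steps": [-1,-0.7,0,0,0,0,40,-1,-0.7,0,0,0,0,40,-1,-0.7,0,0,0,0,40,-1,-0.7,0,0,0,0,40,-1,-0.7,0,0,0,0,40,-1,-0.7,0,0,0,0,40,-1,-0.4,0,0,0,0,40,-1,0,0,0,0,0,40,-1,0,0,0,0,0,40,-1,0,0,0,0,0,40,0,0,0,0,0,0,40,0,0,0,0,0,0,40]}}

```text
t: 18.82
tool_pos: [0.44, -0.2049, 0.1236]
orientation: [-2.417, -2.007, -0.0]
force: [0.9, -0.1, 0.9]
opening: 0.0371
gripper_force: 0.0
```

Run:
```python
from h import *
for _ in range(2): rel((-.1388,-.2845,.020)); look("10")
im=cv2.imread("pics/top10.png"); a=cv2.resize(im[130:230,190:340],(600,400),interpolation=2); cv2.imwrite("pics/k10.png",a)
```

```text
t 18.82 box [-0.1368 -0.2854] ztrue 0.1526 yaw -0.185 units [ 0.03 -0.07  4.42] yawunits -0.01 f [ 0.9 -0.1  0.9] open 0.0371
top [291. 184.] 61 34 w [0.6333 0.0704] box [0.0028 0.0207]
top [220. 264.] 59 34 w [0.4164 0.2566] box [-0.2446  0.1639]
top [394. 267.] 49 47 w [ 0.4103 -0.2047] box [-0.1661 -0.2906]
top [415. 271.] 53 51 w [ 0.3978 -0.2586] box [-0.1684 -0.346 ]
side [365. 232.] 40 39 w [0.6964 0.0173] box [ 0.0745 -0.0199]
side [374. 236.] 74 70 w [ 0.701  -0.0072] box [ 0.0836 -0.0432]
side [210. 235.] 100 32 w [0.4168 0.2536] box [-0.2437  0.1611]
side [337. 242.] 36 35 w [0.6213 0.0332] box [-0.0022 -0.0181]
side [346. 248.] 58 55 w [0.6196 0.0016] box [ 0.0019 -0.0495]
side [351. 334.] 155 51 w [ 0.4383 -0.2061] box [-0.1383 -0.2869]
side [389. 382.] 187 65 w [ 0.4063 -0.3358] box [-0.146  -0.4202]
t 18.92 box [-0.1367 -0.2836] ztrue 0.1524 yaw -0.1823 units [-0.03 -0.07  4.41] yawunits 0.02 f [-0.1  0.6  0.9] open 0.0369
top [291. 184.] 61 34 w [0.6333 0.0704] box [0.0028 0.0207]
top [220. 264.] 59 34 w [0.4164 0.2566] box [-0.2446  0.1639]
top [391. 265.] 26 25 w [ 0.4155 -0.195 ] box [-0.1627 -0.2802]
side [360. 233.] 102 96 w [0.6838 0.0226] box [ 0.0611 -0.0171]
side [210. 235.] 101 32 w [0.4168 0.2536] box [-0.2437  0.1611]
side [372. 239.] 70 68 w [ 0.6876 -0.0146] box [ 0.0717 -0.053 ]
side [339. 252.] 74 71 w [ 0.5962 -0.0008] box [-0.0206 -0.0561]
side [351. 334.] 155 52 w [ 0.4385 -0.2061] box [-0.1381 -0.2868]
side [389. 382.] 188 66 w [ 0.4064 -0.3356] box [-0.146 -0.42 ]
```

View pics/k10.png

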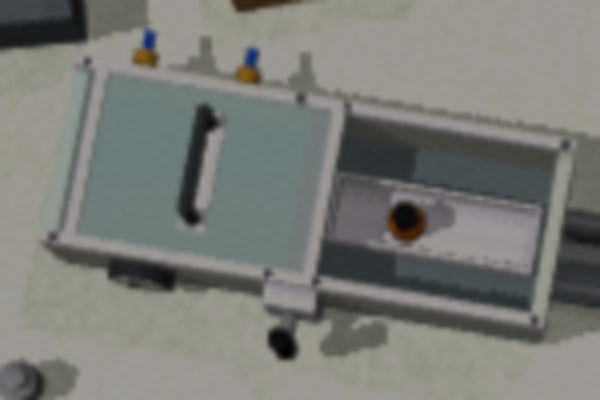

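The crop shows the lid fully open and the jar upright in the tray at about (291,185), with the well free. Next is jar B.

{"op": "apply_moves", "data": {"steps": [0,-0.06,0.9,0,0,0,40,0,0,0.9,0,0,0,40,0,0,0.9,0,0,0,40,0,0,0.8,0,0,0,40,0,0,0.5,0,0,0,40,0,0,0.3,0,0,0,40,0,0,0.12,0,0,0,40,0,0,0,0,0,0,40]}}

```text
t: 19.68
tool_pos: [0.4386, -0.2026, -0.0094]
orientation: [-2.412, -2.011, 0.0]
force: [-0.1, 0.8, 1.6]
opening: 0.0371
gripper_force: 0.0
```

{"op": "apply_moves", "data": {"steps": [0,0,0,0,0,0,0,0,0,0,0,0,0,0,0,0,0,0,0,0,0,0,0,0,0,0,0,0,0,0,0,0,0,0,0]}}

```text
t: 20.1
tool_pos: [0.4397, -0.204, -0.0079]
orientation: [2.413, 2.009, 0.001]
force: [-0.3, 0.6, 3.3]
opening: 0.0172
gripper_force: 15.0
```

Run:
```python
from h import *
rel((-.1388,-.2845,.020))
```

```text
t 20.1 box [-0.1373 -0.2846] ztrue 0.0211 yaw -0.182 units [ 0.   -0.05  0.04] yawunits 0.02 f [-0.3  0.6  3.3] open 0.0172
```

{"op": "apply_moves", "data": {"steps": [0,0,-0.4,0,0,0,0,0,0,-1,0,0,0,0,0,0,-1,0,0,0,0,0,0,-1,0,0,0,0,0.5,0.25,-1,0,0,0,0,1,0.5,0,0,0,0,0,1,0.5,0,0,0,0,0,1,0.5,0,0,0,0,0,1,0.5,0,0,0,0,0,1,0.5,0,0,0,0,0,1,0.5,0,0,0,0,0,1,0.5,0,0,0,0,0]}}

```text
t: 21.1
tool_pos: [0.5907, -0.001, 0.1239]
orientation: [2.414, 2.01, 0.0]
force: [0.1, -0.1, -0.6]
opening: 0.0176
gripper_force: 15.0
```

{"op": "apply_moves", "data": {"steps": [0.9,0.5,0,0,0,0,0,0.5,0.38,0,0,0,0,0,0,0,0,0,0,0,0,0,0,0.7,0,0,0,0,0,0,0.7,0,0,0,0,0,0,0,0,0,0,0]}}

```text
t: 21.6
tool_pos: [0.6201, 0.0337, 0.0767]
orientation: [-2.411, -2.007, 0.009]
force: [-1.0, 0.5, -1.5]
opening: 0.0176
gripper_force: 15.0
```

Run:
```python
from h import *
rel((0,-.016,.0485))
```

```text
t 21.6 box [-0.0035 -0.0179] ztrue 0.1057 yaw -0.182 units [0.06 0.12 1.91] yawunits 0.02 f [-1.   0.5 -1.5] open 0.0176
```

{"op": "apply_moves", "data": {"steps": [0,0.02,0.7,0,0,0,0,0,0,0.5,0,0,0,0,0,0,0.3,0,0,0,0,0,0,0.3,0,0,0,0,0,0,0.15,0,0,0,0,0,0,0.08,0,0,0,0,0,0,0,0,0,0,0]}}

```text
t: 22.18
tool_pos: [0.6245, 0.0338, 0.0206]
orientation: [2.414, 2.01, 0.001]
force: [-0.1, -1.3, -0.3]
opening: 0.0175
gripper_force: 15.0
```

Run:
```python
from h import *
rel((0,-.016,.0485))
```

```text
t 22.18 box [ 0.0008 -0.0169] ztrue 0.0496 yaw -0.182 units [ 0.03 -0.03  0.04] yawunits 0.02 f [-0.1 -1.3 -0.3] open 0.0175
```

{"op": "apply_moves", "data": {"steps": [0,0,0.04,0,0,0,0,0,0,0,0,0,0,32,0,0,0,0,0,0,32,0,0,0,0,0,0,32,0,0,0,0,0,0,32,0,0,-0.5,0,0,0,32,0,0,-1,0,0,0,32,0,0,-1,0,0,0,32,0,0,-0.9,0,0,0,32,-1,-0.4,0,0,0,0,40,-1,-0.4,0,0,0,0,40,-1,-0.4,0,0,0,0,40]}}

```text
t: 23.18
tool_pos: [0.5725, -0.0485, 0.1219]
orientation: [2.411, 2.011, 0.002]
force: [0.0, -0.3, -0.0]
opening: 0.037
gripper_force: 0.0
```

{"op": "apply_moves", "data": {"steps": [-1,-0.4,0,0,0,0,40,-1,-0.4,0,0,0,0,40,-1,-0.4,0,0,0,0,40,-1,-0.4,0,0,0,0,40,-1,-0.4,0,0,0,0,40,-1,-0.4,0,0,0,0,40,-1,-0.4,0,0,0,0,40,-1,-0.4,0,0,0,0,40,-1,-0.4,0,0,0,0,40,-1,-0.07,0,0,0,0,40,-0.4,0,0,0,0,0,40,0,0,0,0,0,0,40]}}

```text
t: 24.18
tool_pos: [0.4071, -0.3374, 0.1211]
orientation: [2.417, 2.006, -0.001]
force: [-0.6, -0.4, 1.0]
opening: 0.0369
gripper_force: 0.0
```

Run:
```python
from h import *
look("11"); rel((-.146,-.4185,.020))
```

```text
top [291. 184.] 61 35 w [0.6331 0.0703] box [0.0025 0.0205]
top [304. 186.] 60 36 w [0.6268 0.0348] box [ 0.0029 -0.0155]
top [220. 264.] 59 34 w [0.4164 0.2566] box [-0.2446  0.1639]
top [441. 269.] 49 40 w [ 0.4045 -0.328 ] box [-0.1492 -0.4129]
top [454. 282.] 39 37 w [ 0.3704 -0.3626] box [-0.1764 -0.4531]
side [334. 228.] 203 84 w [0.6533 0.079 ] box [0.0208 0.0328]
side [210. 235.] 100 32 w [0.4168 0.2536] box [-0.2437  0.1611]
side [412. 279.] 30 29 w [ 0.647  -0.1726] box [ 0.0608 -0.2157]
side [420. 283.] 73 70 w [ 0.6494 -0.194 ] box [ 0.067  -0.2363]
side [389. 382.] 187 65 w [ 0.4063 -0.3358] box [-0.146  -0.4202]
t 24.28 box [-0.1446 -0.4188] ztrue 0.1498 yaw -0.183 units [ 0.01 -0.05  4.33] yawunits 0.01 f [-0.4  0.7 -0.5] open 0.0371
```

{"op": "apply_moves", "data": {"steps": [0,-0.03,0.9,0,0,0,40,0,0,0.9,0,0,0,40,0,0,0.9,0,0,0,40,0,0,0.8,0,0,0,40,0,0,0.5,0,0,0,40,0,0,0.2,0,0,0,40,0,0,0.1,0,0,0,40,0,0,0,0,0,0,0,0,0,0,0,0,0,0,0,0,0,0,0,0,0,0,0,0,0,0,0,0,0,0,0,0,0,0,0]}}

```text
t: 25.28
tool_pos: [0.408, -0.3357, -0.0067]
orientation: [2.412, 2.009, 0.001]
force: [-0.7, 0.8, 3.7]
opening: 0.0173
gripper_force: 15.0
```

Run:
```python
from h import *
rel((0,-.048,.049))
```

```text
t 25.28 box [-0.1444 -0.4198] ztrue 0.0223 yaw -0.182 units [12.38  4.84 -0.89] yawunits 0.02 f [-0.7  0.8  3.7] open 0.0173
```

{"op": "apply_moves", "data": {"steps": [0,0,-0.4,0,0,0,0,0,0,-1,0,0,0,0,0,0,-1,0,0,0,0,0.4,0.2,-1,0,0,0,0,0.6,0.24,-1,0,0,0,0,1,0.4,0,0,0,0,0,1,0.4,0,0,0,0,0,1,0.4,0,0,0,0,0,1,0.4,0,0,0,0,0,1,0.4,0,0,0,0,0,1,0.4,0,0,0,0,0,1,0.4,0,0,0,0,0]}}

```text
t: 26.28
tool_pos: [0.5465, -0.115, 0.125]
orientation: [2.414, 2.01, 0.0]
force: [1.5, -0.8, -0.9]
opening: 0.0176
gripper_force: 15.0
```

{"op": "apply_moves", "data": {"steps": [1,0.4,0,0,0,0,0,1,0.4,0,0,0,0,0,1,0.4,0,0,0,0,0,0.8,0.3,0,0,0,0,0,0.56,0.1,0,0,0,0,0,0,0,0,0,0,0,0,0,0,0.7,0,0,0,0,0,0,0.7,0,0,0,0,0,0,0,0,0,0,0,0,0,0,0,0,0,0]}}

```text
t: 27.12
tool_pos: [0.6151, 0.003, 0.0811]
orientation: [-2.413, -2.008, 0.004]
force: [-0.2, 0.4, 0.4]
opening: 0.0177
gripper_force: 15.0
```

Run:
```python
from h import *
rel((0,-.048,.049))
```

```text
t 27.12 box [-0.0027 -0.0489] ztrue 0.1101 yaw -0.1825 units [0.03 0.09 2.04] yawunits 0.02 f [-0.2  0.4  0.4] open 0.0177
```

{"op": "apply_moves", "data": {"steps": [0,0.04,0.7,0,0,0,0,0,0,0.5,0,0,0,0,0,0,0.3,0,0,0,0,0,0,0.3,0,0,0,0,0,0,0.15,0,0,0,0,0,0,0.04,0,0,0,0,0,0,0,0,0,0,0]}}

```text
t: 27.7
tool_pos: [0.6182, 0.0033, 0.0226]
orientation: [2.414, 2.01, 0.0]
force: [0.4, 0.1, 0.6]
opening: 0.0174
gripper_force: 15.0
```

Run:
```python
from h import *
rel((0,-.048,.049))
```

```text
t 27.7 box [ 0.0002 -0.0481] ztrue 0.0516 yaw -0.182 units [ 0.   -0.01  0.09] yawunits 0.02 f [0.4 0.1 0.6] open 0.0174
```

{"op": "apply_moves", "data": {"steps": [0,0,0.07,0,0,0,0,0,0,0,0,0,0,32,0,0,0,0,0,0,32,0,0,0,0,0,0,32,0,0,0,0,0,0,32,0,0,-0.5,0,0,0,32,0,0,-1,0,0,0,32,0,0,-1,0,0,0,32,0,0,-0.9,0,0,0,32,0.8,-0.9,0,0,0,0,40,0.8,-0.9,0,0,0,0,40,0.8,-0.9,0,0,0,0,40]}}

```text
t: 28.7
tool_pos: [0.5512, 0.0893, 0.123]
orientation: [2.415, 2.008, 0.002]
force: [0.5, 1.4, -0.5]
opening: 0.037
gripper_force: 0.0
```

{"op": "apply_moves", "data": {"steps": [0.8,-0.9,0,0,0,0,40,0.8,-0.9,0,0,0,0,40,0.8,-0.9,0,0,0,0,40,0.8,-0.9,0,0,0,0,40,0.8,-0.9,0,0,0,0,40,0.6,-0.9,0,0,0,0,40,0,0,0,0,0,0,40,0,0,0,0,0,0,40]}}

```text
t: 29.37
tool_pos: [0.4161, 0.255, 0.1223]
orientation: [2.41, 2.014, 0.001]
force: [0.3, -0.4, 0.8]
opening: 0.0369
gripper_force: 0.0
```

Run:
```python
from h import *
look("12"); rel((-.244,.1625,.020))
```

```text
top [291. 184.] 61 34 w [0.6333 0.0704] box [0.0028 0.0207]
top [304. 186.] 60 36 w [0.6268 0.0348] box [ 0.0029 -0.0155]
top [315. 188.] 61 36 w [0.6217 0.0057] box [ 0.0032 -0.0451]
top [221. 265.] 76 64 w [0.4145 0.2553] box [-0.2462  0.1624]
side [336. 230.] 215 103 w [0.6516 0.0709] box [0.0206 0.0245]
side [210. 235.] 100 32 w [0.4168 0.2536] box [-0.2437  0.1611]
t 29.47 box [-0.2429  0.1612] ztrue 0.1513 yaw -0.1815 units [ 0.04 -0.04  4.38] yawunits 0.03 f [ 0.7 -0.1  0.5] open 0.0372
```

{"op": "apply_moves", "data": {"steps": [0.04,-0.03,0.9,0,0,0,40,0,0,0.9,0,0,0,40,0,0,0.9,0,0,0,40,0,0,0.8,0,0,0,40,0,0,0.5,0,0,0,40,0,0,0.25,0,0,0,40,0,0,0.1,0,0,0,40,0,0,0,0,0,0,0,0,0,0,0,0,0,0,0,0,0,0,0,0,0,0,0,0,0,0,0,0,0,0,0,0,0,0,0]}}

```text
t: 30.47
tool_pos: [0.4176, 0.2557, -0.007]
orientation: [2.413, 2.01, 0.004]
force: [0.9, -0.4, 3.9]
opening: 0.0174
gripper_force: 15.0
```

Run:
```python
from h import *
rel((0,.048,.049))
```

```text
t 30.47 box [-0.2432  0.1633] ztrue 0.022 yaw -0.1818 units [-3.86  8.1  -0.9 ] yawunits 0.02 f [ 0.9 -0.4  3.9] open 0.0174
```

{"op": "apply_moves", "data": {"steps": [0,0,-0.4,0,0,0,0,0,0,-1,0,0,0,0,0,0,-1,0,0,0,0,0,0,-1,0,0,0,0,0,0,-1,0,0,0,0,-0.43,0.9,0,0,0,0,0,-0.43,0.9,0,0,0,0,0,-0.43,0.9,0,0,0,0,0,-0.43,0.9,0,0,0,0,0,-0.43,0.9,0,0,0,0,0,-0.43,0.9,0,0,0,0,0,-0.43,0.9,0,0,0,0,0]}}

```text
t: 31.47
tool_pos: [0.5868, 0.1313, 0.1247]
orientation: [2.414, 2.011, 0.001]
force: [-1.3, -0.1, -0.8]
opening: 0.0173
gripper_force: 15.0
```

{"op": "apply_moves", "data": {"steps": [-0.43,0.9,0,0,0,0,0,-0.42,0.9,0,0,0,0,0,0,0,0,0,0,0,0,0,0,0,0,0,0,0,0,0,0.7,0,0,0,0,0,0,0.7,0,0,0,0,0,0,0,0,0,0,0,0,0,0,0,0,0,0]}}

```text
t: 32.13
tool_pos: [0.6323, 0.0982, 0.0808]
orientation: [-2.411, -2.01, 0.004]
force: [1.0, 0.2, 0.4]
opening: 0.0169
gripper_force: 15.0
```

Run:
```python
from h import *
rel((0,.048,.049))
```

```text
t 32.13 box [-0.0033  0.0478] ztrue 0.1098 yaw -0.1809 units [0.01 0.11 2.03] yawunits 0.03 f [1.  0.2 0.4] open 0.0169
```

{"op": "apply_moves", "data": {"steps": [0,0.03,0.7,0,0,0,0,0,0,0.5,0,0,0,0,0,0,0.3,0,0,0,0,0,0,0.3,0,0,0,0,0,0,0.15,0,0,0,0,0,0,0.04,0,0,0,0,0,0,0,0,0,0,0]}}

```text
t: 32.72
tool_pos: [0.6354, 0.0973, 0.0223]
orientation: [2.414, 2.011, 0.0]
force: [0.5, 0.1, 0.3]
opening: 0.0173
gripper_force: 15.0
```

Run:
```python
from h import *
rel((0,.048,.049))
```

```text
t 32.72 box [-0.0001  0.0475] ztrue 0.0513 yaw -0.1818 units [0.02 0.   0.08] yawunits 0.02 f [0.5 0.1 0.3] open 0.0173
```

{"op": "apply_moves", "data": {"steps": [0,0,0.07,0,0,0,0,0,0,0,0,0,0,32,0,0,0,0,0,0,32,0,0,0,0,0,0,32,0,0,0,0,0,0,32,0,0,-0.5,0,0,0,32,0,0,-1,0,0,0,32,0,0,-1,0,0,0,32,0,0,-0.9,0,0,0,32,0.8,0,0,0,0,0,20,0.9,0,0,0,0,0,0,0.9,0,0,0,0,0,0]}}

```text
t: 33.72
tool_pos: [0.6503, 0.1744, 0.1233]
orientation: [2.415, 2.008, 0.003]
force: [0.6, 0.4, -0.1]
opening: 0.0143
gripper_force: 0.0
```

{"op": "apply_moves", "data": {"steps": [0.9,0,0,0,0,0,0,0.9,0,0,0,0,0,0,0.7,0,0,0,0,0,0,0,0,0,0,0,0,0,0,0,0,0,0,0,0]}}

```text
t: 34.13
tool_pos: [0.6627, 0.2487, 0.1215]
orientation: [2.412, 2.013, -0.001]
force: [-0.7, -0.4, 0.8]
opening: 0.0001
gripper_force: 0.0
```

Run:
```python
from h import *
look("13"); rel((0,.2,.098))
im=cv2.imread("pics/top13.png"); cv2.imwrite("pics/k13.png",cv2.resize(im[130:230,190:340],(600,400),interpolation=2))
for d in eyes.place_of("side","lid_handle")[:2]: print(w2b(back("side",d["xy"],.114)),d["conf"])
```

```text
top [225. 144.] 35 33 w [0.7429 0.2502] box [0.0776 0.2175]
top [280. 182.] 64 36 w [0.6391 0.1009] box [0.0029 0.0517]
top [291. 184.] 65 36 w [0.6337 0.0708] box [0.0031 0.0211]
top [304. 186.] 60 35 w [0.627  0.0349] box [ 0.0031 -0.0154]
top [315. 188.] 61 36 w [0.6217 0.0057] box [ 0.0032 -0.0451]
side [333. 227.] 305 144 w [0.6544 0.0857] box [0.0208 0.0395]
t 34.23 box [-0.0005  0.1995] ztrue 0.1506 yaw -0.1821 units [0.02 0.02 1.75] yawunits 0.02 f [0.5 0.  0.8] open 0.0006
[1.06606788e-04 1.55141244e-01] 0.65
[-0.20710101  0.10744326] 0.38
```

View pics/k13.png

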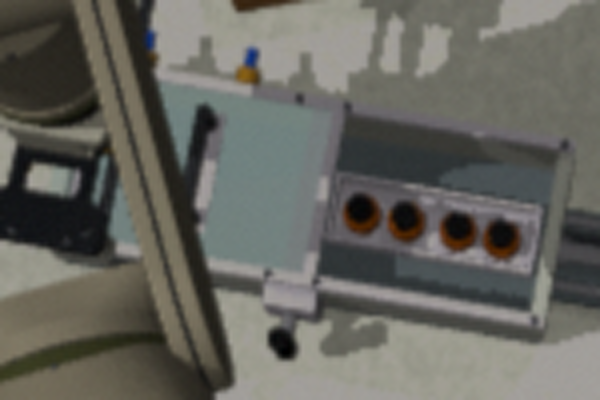

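All four jars stand upright in the tray. Now I shut the lid.

{"op": "apply_moves", "data": {"steps": [0,0,0.7,0,0,0,0,0,0,0.7,0,0,0,0,0,0,0.35,0,0,0,0,-0.3,0,0,0,0,0,0,-0.4,0,0,0,0,0,0,-0.5,0,0,0,0,0,0,-0.5,0,0,0,0,0,0,-0.5,0,0,0,0,0,0,-0.5,0,0,0,0,0,0]}}

```text
t: 35.03
tool_pos: [0.6491, 0.1662, 0.0708]
orientation: [2.414, 2.009, 0.004]
force: [2.2, 1.9, 1.0]
opening: 0.0006
gripper_force: 1.2
```

{"op": "apply_moves", "data": {"steps": [-0.5,0,0,0,0,0,0,-0.5,0,0,0,0,0,0,-0.5,0,0,0,0,0,0,-0.5,0,0,0,0,0,0,-0.4,0,0,0,0,0,0,-0.4,0,0,0,0,0,0,-0.3,0,0,0,0,0,0,-0.2,0,0,0,0,0,0,0,0,0,0,0,0,0]}}

```text
t: 35.78
tool_pos: [0.6299, 0.0691, 0.069]
orientation: [-2.415, -2.009, 0.002]
force: [0.1, 0.7, -0.2]
opening: 0.0004
gripper_force: 0.0
```

Run:
```python
from h import *
rel((0,.013,.098))
```

```text
t 35.78 box [-0.0003  0.0188] ztrue 0.098 yaw -0.183 units [-0.19  0.01 -0.  ] yawunits 0.01 f [ 0.1  0.7 -0.2] open 0.0004
```

{"op": "apply_moves", "data": {"steps": [-0.1,0,0,0,0,0,0,-0.1,0,0,0,0,0,0,0,0,0,0,0,0,0]}}

```text
t: 36.03
tool_pos: [0.6292, 0.066, 0.069]
orientation: [-2.412, -2.011, -0.002]
force: [1.7, 4.6, -1.7]
opening: 0.0003
gripper_force: 2.5
```

{"op": "apply_moves", "data": {"steps": [-0.1,0,0,0,0,0,0,0,0,0,0,0,0,0]}}

```text
t: 36.2
tool_pos: [0.6291, 0.0659, 0.069]
orientation: [-2.409, -2.011, -0.007]
force: [5.1, 15.3, -3.2]
opening: 0.0003
gripper_force: 7.9
```

{"op": "apply_moves", "data": {"steps": [0.3,0,0,0,0,0,0,0,0,-0.9,0,0,0,0,0,0,-0.9,0,0,0,0,0,0,-0.6,0,0,0,40,0,0,0,0,0,0,40]}}

```text
t: 36.62
tool_pos: [0.6333, 0.0711, 0.1467]
orientation: [2.409, 2.008, 0.009]
force: [1.1, 0.6, -0.2]
opening: 0.0095
gripper_force: 0.0
```

```bash
sed -i 's/g=box(P,b); dy/g=box(P,b); g[2]-=ZO; dy/' h.py
python3 - <<'E'
from h import *
print(proj("side",box(P,(0,0,.114))))
snap("side","side14");snap("top","top14")
for n,z in(("lid_handle",.114),("door_handle",.072),("knob_grip",.075)):
  for c in("top","side"):
    for d in eyes.place_of(c,n)[:3]: print(n,c,w2b(back(c,d["xy"],z)).round(4),round(d["conf"],2))
plan((-.1,.082,.17),psi=TH+np.pi/2,n=16,fing=40)
E
```

```text
[334.08545033 206.00623868]
lid_handle top [0.0016 0.0022] 0.76
lid_handle side [0.0009 0.0019] 0.68
door_handle top [-0.1048  0.0768] 0.56
door_handle side [-0.1021  0.0756] 0.49
knob_grip top [-0.239   0.2564] 0.6
knob_grip top [ 0.0057 -0.308 ] 0.55
knob_grip side [-0.0027 -0.3104] 0.72
knob_grip side [-0.1851  0.157 ] 0.54
t 37.0167 from box [-0.001   0.0201] 0.1397 yaw -0.182 dist [-0.086  0.079  0.001] n 16
0.13, -0.21, -0.0, 0, 0, -0.936, 40,
0.15, -0.19, -0.0, 0, 0, -0.936, 40,
0.17, -0.18, -0.0, 0, 0, -0.936, 40,
0.18, -0.16, -0.0, 0, 0, -0.936, 40,
0.2, -0.14, -0.0, 0, 0, -0.936, 40,
0.21, -0.12, -0.0, 0, 0, -0.936, 40,
0.22, -0.1, -0.0, 0, 0, -0.936, 40,
0.23, -0.08, -0.0, 0, 0, -0.936, 40,
0.24, -0.05, -0.0, 0, 0, -0.936, 40,
0.24, -0.03, -0.0, 0, 0, -0.936, 40,
0.24, -0.01, -0.0, 0, 0, -0.936, 40,
0.24, 0.02, -0.0, 0, 0, -0.936, 40,
0.24, 0.04, -0.0, 0, 0, -0.936, 40,
0.23, 0.06, -0.0, 0, 0, -0.936, 40,
0.23, 0.09, -0.0, 0, 0, -0.936, 40,
0.22, 0.11, -0.0, 0, 0, -0.936, 40,
```

{"op": "apply_moves", "data": {"steps": [0.13,-0.21,0,0,0,-0.94,40,0.15,-0.19,0,0,0,-0.94,40,0.17,-0.18,0,0,0,-0.94,40,0.18,-0.16,0,0,0,-0.94,40,0.2,-0.14,0,0,0,-0.94,40,0.21,-0.12,0,0,0,-0.94,40,0.22,-0.1,0,0,0,-0.94,40,0.23,-0.08,0,0,0,-0.94,40,0.24,-0.05,0,0,0,-0.94,40,0.24,-0.03,0,0,0,-0.94,40,0.24,-0.01,0,0,0,-0.94,40,0.24,0.02,0,0,0,-0.94,40]}}

```text
t: 38.02
tool_pos: [0.5651, 0.1298, 0.1406]
orientation: [-0.878, -3.015, 0.001]
force: [0.4, 0.6, 1.0]
opening: 0.0372
gripper_force: 0.0
```

{"op": "apply_moves", "data": {"steps": [0.24,0.04,0,0,0,-0.94,45,0.23,0.06,0,0,0,-0.94,45,0.23,0.09,0,0,0,-0.94,45,0.22,0.11,0,0,0,-0.94,45,0,0,0,0,0,0,45,0,0,0,0,0,0,45]}}

```text
t: 38.52
tool_pos: [0.544, 0.1494, 0.1409]
orientation: [-0.283, -3.128, 0.0]
force: [0.5, -0.2, 0.1]
opening: 0.0421
gripper_force: 0.0
```

Run:
```python
from h import *
snap("side","side15"); rel((-.101,.080,.05),psi=TH+np.pi/2)
```

```text
t 38.57 box [-0.0993  0.0818] ztrue 0.17 yaw 1.3898 units [ 0.06 -0.06  4.  ] yawunits 0.03 f [-0.5 -0.5  0.5] open 0.0417
```

{"op": "apply_moves", "data": {"steps": [0.05,-0.04,0.8,0,0,0,45,0,0,0.8,0,0,0,45,0,0,0.8,0,0,0,45,0,0,0.8,0,0,0,45,0,0,0.7,0,0,0,45,0,0,0,0,0,0,45,0,0,0,0,0,0,0,0,0,0,0,0,0,0,0,0,0,0,0,0,0,0,0,0,0,0,0,0]}}

```text
t: 39.4
tool_pos: [0.5441, 0.1487, 0.0263]
orientation: [0.279, 3.126, 0.001]
force: [0.6, 0.2, -0.4]
opening: 0.0198
gripper_force: 0.0
```

Run:
```python
from h import *
rel((-.161,.080,.05),psi=TH+np.pi/2)
```

```text
t 39.4 box [-0.0993  0.0813] ztrue 0.0553 yaw 1.3926 units [ 2.06 -0.03  0.18] yawunits 0.06 f [ 0.6  0.2 -0.4] open 0.0198
```

{"op": "apply_moves", "data": {"steps": [0,0,0,0,0,0,0,0,0,0,0,0,0,0,0,0,0,0,0,0,0], "grip_force": 25}}

```text
t: 39.65
tool_pos: [0.5442, 0.1498, 0.0262]
orientation: [0.278, 3.126, 0.004]
force: [2.2, 5.3, 1.6]
opening: 0.0154
gripper_force: 25.0
```

{"op": "apply_moves", "data": {"steps": [0.15,0,0,0,0,0,0,0.3,0,0,0,0,0,0,0.3,0,0,0,0,0,0,0.3,0,0,0,0,0,0,0.3,0,0,0,0,0,0,0.3,0,0,0,0,0,0,0.2,0,0,0,0,0,0,0,0,0,0,0,0,0]}}

```text
t: 40.32
tool_pos: [0.4885, 0.1595, 0.0261]
orientation: [0.278, 3.127, 0.003]
force: [-1.1, 5.3, 6.5]
opening: 0.0154
gripper_force: 25.0
```

{"op": "apply_moves", "data": {"steps": [0.1,0,0,0,0,0,0,0.07,0,0,0,0,0,0,0,0,0,0,0,0,0]}}

```text
t: 40.57
tool_pos: [0.4852, 0.1601, 0.0262]
orientation: [0.278, 3.124, 0.003]
force: [5.8, 4.6, 2.2]
opening: 0.0154
gripper_force: 25.0
```

Run:
```python
from h import *
rel((-.161,.080,.05),psi=TH+np.pi/2)
```

```text
t 40.57 box [-0.1593  0.0817] ztrue 0.0552 yaw 1.3932 units [ 0.06 -0.06  0.17] yawunits 0.06 f [5.8 4.6 2.2] open 0.0154
```

{"op": "apply_moves", "data": {"steps": [-0.04,0,0,0,0,0,0,0,0,0,0,0,0,45,0,0,0,0,0,0,45,0,0,0,0,0,0,45,0,0,0,0,0,0,45,0,0,-0.5,0,0,0,45,0,0,-1,0,0,0,45,0,0,-1,0,0,0,45,0,0,-1,0,0,0,45,0,0,-0.5,0,0,0,45,-0.4,-1,0,0,0,0,45,-0.4,-1,0,0,0,0,45]}}

```text
t: 41.57
tool_pos: [0.4979, 0.0961, 0.146]
orientation: [0.273, 3.127, 0.001]
force: [1.1, -1.1, -0.8]
opening: 0.0418
gripper_force: 0.0
```

{"op": "apply_moves", "data": {"steps": [-0.4,-1,0,0,0,0,45,-0.4,-1,0,0,0,0,45,-0.4,-1,0,0,0,0,45,-0.4,-1,0,0,0,0,45,-0.4,-1,0,0,0,0,45,-0.4,-1,0,0,0,0,45,-0.4,-1,0,0,0,0,45,-0.4,-1,0,0,0,0,45,-0.4,-1,0,0,0,0,45,-0.4,-1,0,0,0,0,45,-0.5,-1,0,0,0,0,45,0,0,0,0,0,0,45]}}

```text
t: 42.57
tool_pos: [0.5712, -0.2586, 0.1432]
orientation: [-0.285, -3.128, 0.003]
force: [1.1, 0.5, 0.5]
opening: 0.0417
gripper_force: 0.0
```

Run:
```python
from h import *
snap("side","side16");snap("top","top16")
for n,z in(("lid_handle",.114),("door_handle",.072)):
  for c in("top","side"):
    for d in eyes.place_of(c,n)[:3]: print(n,c,w2b(back(c,d["xy"],z)).round(4),round(d["conf"],2))
rel((0,-.309,.058),psi=TH+np.pi/2)
```

```text
lid_handle top [-0.0039 -0.0009] 0.85
lid_handle side [-0.004  -0.0126] 0.6
lid_handle side [-0.0758 -0.1325] 0.43
door_handle top [-0.171   0.0772] 0.7
door_handle top [-0.2366  0.2521] 0.21
door_handle top [-0.0962  0.3265] 0.17
door_handle side [-0.1511  0.0919] 0.89
door_handle side [ 0.0053 -0.3023] 0.52
t 42.87 box [ 0.001  -0.3074] ztrue 0.1733 yaw 1.3942 units [ 0.03 -0.05  3.84] yawunits 0.07 f [-0.6 -0.1 -0.4] open 0.0419
```

{"op": "apply_moves", "data": {"steps": [0.03,-0.04,0.8,0,0,0.05,45,0,0,0.8,0,0,0,45,0,0,0.8,0,0,0,45,0,0,0.8,0,0,0,45,0,0,0.64,0,0,0,45,0,0,0,0,0,0,45,0,0,0,0,0,0,0,0,0,0,0,0,0,0,0,0,0,0,0,0,0,0,0,0,0,0,0,0,0,0,0,0,0,0,0,0,0,0,0,0,0,0], "grip_force": 40}}

```text
t: 43.87
tool_pos: [0.572, -0.2521, 0.0309]
orientation: [0.286, 3.126, 0.004]
force: [1.1, 10.2, 7.3]
opening: 0.0115
gripper_force: 40.0
```

Run:
```python
from h import *
rel((0,-.309,.058),psi=TH+np.pi/2); print(robot.read_state()["q"])
```

```text
t 43.87 box [ 0.0016 -0.3076] ztrue 0.0599 yaw 1.3886 units [ 0.05 -0.05  0.06] yawunits 0.02 f [ 1.1 10.2  7.3] open 0.0115
[-0.49932124  0.3190213   1.56842592  0.00350591  1.25302682 -1.88896562]
```

{"op": "apply_moves", "data": {"steps": [0,0.11,0,0,0,1,0,0.01,0.11,0,0,0,1,0,0.02,0.11,0,0,0,1,0,0.035,0.105,0,0,0,1,0,0.045,0.1,0,0,0,1,0,0.055,0.095,0,0,0,1,0,0.065,0.09,0,0,0,1,0,0.075,0.085,0,0,0,1,0,0.085,0.075,0,0,0,1,0,0.09,0.065,0,0,0,1,0,0.095,0.055,0,0,0,1,0,0.1,0.045,0,0,0,1,0]}}

```text
t: 44.87
tool_pos: [0.5822, -0.211, 0.031]
orientation: [2.072, 2.357, 0.012]
force: [15.3, 14.8, -1.9]
opening: 0.0126
gripper_force: 42.2
```

Run:
```python
from h import *
rel((0,-.309+.032*np.radians(72),.058),psi=TH+np.pi/2-np.radians(72))
```

```text
t 44.87 box [ 0.0041 -0.2653] ztrue 0.06 yaw 0.1286 units [-0.07 -0.17  0.07] yawunits -0.01 f [15.3 14.8 -1.9] open 0.0126
```

{"op": "apply_moves", "data": {"steps": [0.06,-0.05,0,0,0,1,0,0.09,-0.02,0,0,0,1,0,0.11,0.01,0,0,0,1,0,0.11,-0.005,0,0,0,1,0,0.11,-0.015,0,0,0,1,0,0.105,-0.025,0,0,0,1,0,0.105,-0.04,0,0,0,1,0,0.1,-0.05,0,0,0,1,0,0.095,-0.06,0,0,0,1,0,0.085,-0.07,0,0,0,1,0,0.08,-0.08,0,0,0,1,0,0.07,-0.085,0,0,0,1,0]}}

```text
t: 45.87
tool_pos: [0.593, -0.1762, 0.0318]
orientation: [3.058, 0.688, 0.038]
force: [56.4, 3.6, -34.8]
opening: 0.0135
gripper_force: 42.4
```

Run:
```python
from h import *
a=np.radians(144)
rel((0,-.309+.032*a,.058),psi=TH+np.pi/2-a);print(robot.read_state()["q"])
```

```text
t 45.87 box [ 0.0083 -0.2292] ztrue 0.0608 yaw -1.1283 units [-0.21 -0.18  0.09] yawunits -0.02 f [ 56.4   3.6 -34.8] open 0.0135
[-0.37683534  0.2785096   1.61596218  0.00826752  1.22329537  0.74865711]
```

The grip has walked along the bar, probably because each row turns before it shifts. I'll let go, recentre and locate the knob.

{"op": "apply_moves", "data": {"steps": [0,0,0,0,0,0,60,0,0,0,0,0,0,60,0,0,0,0,0,0,60,0,0,0,0,0,0,60,0,0,0,0,0,0,60]}}

```text
t: 46.28
tool_pos: [0.5798, -0.1777, 0.0291]
orientation: [-3.064, -0.693, 0.001]
force: [-0.5, 0.6, -0.1]
opening: 0.0422
gripper_force: 0.0
```

Run:
```python
from h import *
a=np.radians(144)
rel((0,-.309+.032*a,.058),psi=TH+np.pi/2-a)
```

```text
t 46.28 box [-0.0044 -0.2331] ztrue 0.0581 yaw -1.1256 units [ 0.21 -0.03  0.  ] yawunits 0.01 f [-0.5  0.6 -0.1] open 0.0422
```

{"op": "apply_moves", "data": {"steps": [0,0,-0.9,0,0,0,60,0,0,-0.9,0,0,0,60,0,0,-1,0,0,0,60,0,0,-1,0,0,-1,60,0,-1,-1,0,0,-1,60,0,-1,-1,0,0,-1,60,0,-1,-1,0,0,-1,60,0,0,0,0,0,0,60]}}

```text
t: 46.95
tool_pos: [0.5273, -0.1057, 0.2395]
orientation: [2.842, 1.325, 0.012]
force: [0.1, -0.6, 0.8]
opening: 0.0562
gripper_force: 0.0
```

Run:
```python
from h import *
snap("side","side17");snap("top","top17")
rel((0,-.235,.058))
for n,z in(("knob_grip",.075),("door_handle",.072),("lid_handle",.114)):
  for c in("top","side"):
    for d in eyes.place_of(c,n)[:3]: print(n,c,w2b(back(c,d["xy"],z)).round(4),np.round(d["xy"]),round(d["conf"],2))
im=[cv2.resize(cv2.imread(f"pics/{c}17.png")[v:v+75,u:u+100],(400,300),interpolation=2) for c,u,v in(("top",345,165),("side",345,220))]
cv2.imwrite("pics/k17.png",cv2.hconcat(im))
```

```text
t 47.05 box [-0.069  -0.1737] ztrue 0.2629 yaw -0.7061 units [-0.62  3.01  6.83] yawunits -4.98 f [ 0.4 -0.2 -0.1] open 0.0558
knob_grip side [ 1.000e-04 -2.328e-01] [395. 275.] 0.69
door_handle top [-0.1612  0.0755] [258. 238.] 0.56
door_handle side [-0.1547  0.0851] [257. 224.] 0.91
lid_handle top [-0.0039 -0.0038] [298. 182.] 0.75
lid_handle side [0.0096 0.0099] [335. 203.] 0.57
```

View pics/k17.png

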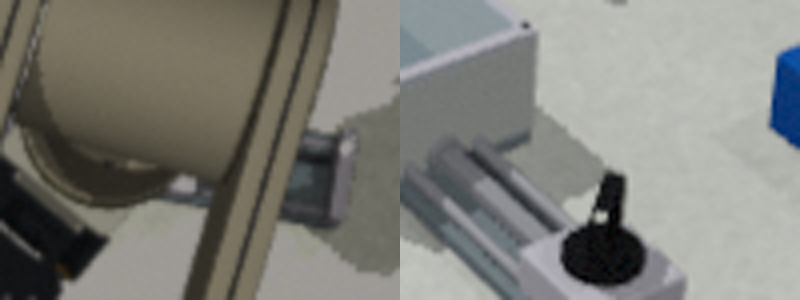

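The side crop shows the knob at (395,275), carriage about 76 mm in. The recorded poses fit a knob axis at box x of about +5 mm, and the knob lagged the fingers by about 8°. I'll regrip centred, with the tool flipped a half turn.

Run:
```python
from h import *
print(w2b(back("side",(395.75,283.75),.055)))
s,p,y=cur(); q=s["q"]; print(q[0],q[5])
import io
plan((.005,-.2313,.15),psi=2.147,n=29,fing=60)
```

```text
[ 0.00133273 -0.23705163]
-0.2980704032300093 0.40963877925133924
t 47.35 from box [-0.07   -0.1744] 0.2298 yaw -0.708 dist [ 0.063 -0.07  -0.109] n 29
-0.01, 0.11, 0.13, 0, 0, -0.94, 60,
-0.02, 0.11, 0.13, 0, 0, -0.94, 60,
-0.03, 0.1, 0.13, 0, 0, -0.94, 60,
-0.04, 0.1, 0.13, 0, 0, -0.94, 60,
-0.05, 0.09, 0.13, 0, 0, -0.94, 60,
-0.06, 0.09, 0.13, 0, 0, -0.94, 60,
-0.07, 0.08, 0.13, 0, 0, -0.94, 60,
-0.08, 0.07, 0.13, 0, 0, -0.94, 60,
-0.09, 0.07, 0.13, 0, 0, -0.94, 60,
-0.09, 0.06, 0.13, 0, 0, -0.94, 60,
-0.1, 0.05, 0.13, 0, 0, -0.94, 60,
-0.1, 0.04, 0.13, 0, 0, -0.94, 60,
-0.1, 0.03, 0.13, 0, 0, -0.94, 60,
-0.11, 0.02, 0.13, 0, 0, -0.94, 60,
-0.11, 0.01, 0.13, 0, 0, -0.94, 60,
-0.11, -0.0, 0.13, 0, 0, -0.94, 60,
-0.11, -0.01, 0.13, 0, 0, -0.94, 60,
-0.11, -0.02, 0.13, 0, 0, -0.94, 60,
-0.1, -0.03, 0.13, 0, 0, -0.94, 60,
-0.1, -0.04, 0.13, 0, 0, -0.94, 60,
-0.09, -0.05, 0.13, 0, 0, -0.94, 60,
-0.09, -0.06, 0.13, 0, 0, -0.94, 60,
-0.08, -0.07, 0.13, 0, 0, -0.94, 60,
-0.07, -0.08, 0.13, 0, 0, -0.94, 60,
-0.07, -0.09, 0.13, 0, 0, -0.94, 60,
-0.06, -0.09, 0.13, 0, 0, -0.94, 60,
-0.05, -0.1, 0.13, 0, 0, -0.94, 60,
-0.04, -0.1, 0.13, 0, 0, -0.94, 60,
-0.03, -0.1, 0.13, 0, 0, -0.94, 60,
```

{"op": "apply_moves", "data": {"steps": [0,0,0.2,0,0,-1,60,0,0,0.2,0,0,-1,60,0,0,0.2,0,0,-1,60,0,0,0.2,0,0,-1,60,0,0,0.2,0,0,-1,60,0,0,0.2,0,0,-1,60,0,0,0.2,0,0,-1,60,0,0,0.2,0,0,-1,60,0,0,0.2,0,0,-1,60,0,0,0.2,0,0,-1,60,0,0,0.2,0,0,-1,60,0,0,0.2,0,0,-1,60]}}

```text
t: 48.35
tool_pos: [0.5262, -0.1079, 0.158]
orientation: [-1.528, -2.743, 0.001]
force: [-0.3, 0.2, -0.2]
opening: 0.0557
gripper_force: 0.0
```

{"op": "apply_moves", "data": {"steps": [0,0,0.1,0,0,-1,60,0,0,0.1,0,0,-1,60,0,0,0.1,0,0,-1,60,0,0,0.1,0,0,-1,60,0,0,0.1,0,0,-1,60,0,0,0.1,0,0,-1,60,0,0,0.1,0,0,-1,60,0,0,0.1,0,0,-1,60,0,0,0.1,0,0,-1,60,0,0,0.1,0,0,-1,60,0,0,0.1,0,0,-1,60,0,0,0.1,0,0,-1,60]}}

```text
t: 49.35
tool_pos: [0.5261, -0.1079, 0.1222]
orientation: [0.376, -3.117, -0.001]
force: [0.2, -0.0, -0.1]
opening: 0.0556
gripper_force: 0.0
```

{"op": "apply_moves", "data": {"steps": [0,0,0,0,0,-1,60,0,0,0,0,0,-1,60,0,0,0,0,0,-1,60,0,0,0,0,0,-0.3,60,0,0,0,0,0,0,60]}}

```text
t: 49.77
tool_pos: [0.5261, -0.1079, 0.1224]
orientation: [0.901, -3.008, -0.002]
force: [-0.4, 0.2, 0.2]
opening: 0.0557
gripper_force: 0.0
```

Run:
```python
from h import *
rel((.005,-.232,.059),psi=2.147); print(robot.read_state()["q"][5])
snap("side","side18");snap("top","top18")
for n,z in(("knob_grip",.075),):
  for c in("top","side"):
    for d in eyes.place_of(c,n)[:3]: print(n,c,w2b(back(c,d["xy"],z)).round(4),np.round(d["xy"]),round(d["conf"],2))
```

```text
t 49.77 box [-0.07   -0.1743] ztrue 0.1514 yaw 2.1531 units [-0.47 -3.12  3.08] yawunits 0.06 f [-0.4  0.2  0.2] open 0.0557
-2.4508571830864314
knob_grip side [ 0.0024 -0.2271] [394. 273.] 0.7
```

{"op": "apply_moves", "data": {"steps": [-0.15,-0.9,0,0,0,0,60,-0.15,-0.9,0,0,0,0,60,-0.1,-0.8,0,0,0,0,60,-0.07,-0.52,0,0,0,0,60,0,0,0,0,0,0,60,0,0,0.8,0,0,0,60,0,0,0.8,0,0,0,60,0,0,0.8,0,0,0,60,0,0,0.66,0,0,0,60,0,0,0,0,0,0,60]}}

```text
t: 50.8
tool_pos: [0.5855, -0.176, 0.0263]
orientation: [0.898, -3.003, -0.009]
force: [-0.9, -0.7, -1.1]
opening: 0.0557
gripper_force: 0.0
```

{"op": "apply_moves", "data": {"steps": [0,0,0,0,0,0,0,0,0,0,0,0,0,0,0,0,0,0,0,0,0,0,0,0,0,0,0,0,0,0,0,0,0,0,0,0,0,0,0,0,0,0,0,0,0,0,0,0,0,0,0,0,0,0,0,0], "grip_force": 60}}

```text
t: 51.47
tool_pos: [0.5894, -0.1778, 0.0321]
orientation: [0.9, -3.009, -0.001]
force: [-3.5, 2.7, 4.5]
opening: 0.0115
gripper_force: 60.0
```

Run:
```python
from h import *
rel((.005,-.232,.059),psi=2.147); print(robot.read_state()["q"])
```

```text
t 51.47 box [ 0.005  -0.2314] ztrue 0.0611 yaw 2.1522 units [ 0.01 -0.01  0.07] yawunits 0.05 f [-3.5  2.7  4.5] open 0.0115
[-3.76448931e-01  2.96420305e-01  1.59361136e+00  2.63544517e-04
  1.25266952e+00 -2.52873835e+00]
```

{"op": "apply_moves", "data": {"steps": [-0.077,0.08,0,0,0,1,0,-0.07,0.088,0,0,0,1,0,-0.06,0.095,0,0,0,1,0,-0.05,0.1,0,0,0,1,0,-0.04,0.105,0,0,0,1,0,-0.027,0.108,0,0,0,1,0,-0.015,0.11,0,0,0,1,0,-0.004,0.112,0,0,0,1,0,0.008,0.11,0,0,0,1,0,0.02,0.11,0,0,0,1,0,0.03,0.107,0,0,0,1,0,0,0,0,0,0,0,0]}}

```text
t: 52.47
tool_pos: [0.5958, -0.1406, 0.032]
orientation: [-0.893, -3.01, -0.001]
force: [-6.8, 4.4, 7.6]
opening: 0.0119
gripper_force: 60.0
```

Run:
```python
from h import *
a=np.radians(66)
rel((.005,-.2314+.032*a,.059),psi=2.152-a)
```

```text
t 52.47 box [ 0.0046 -0.1937] ztrue 0.061 yaw 0.9942 units [-0.02 -0.02  0.07] yawunits -0.06 f [-6.8  4.4  7.6] open 0.0119
```

{"op": "apply_moves", "data": {"steps": [0.042,0.103,0,0,0,1,0,0.053,0.099,0,0,0,1,0,0.063,0.092,0,0,0,1,0,0.072,0.085,0,0,0,1,0,0.08,0.077,0,0,0,1,0,0.088,0.069,0,0,0,1,0,0.095,0.059,0,0,0,1,0,0.1,0.049,0,0,0,1,0,0.105,0.038,0,0,0,1,0,0.108,0.027,0,0,0,1,0,0.11,0.015,0,0,0,1,0,0,0,0,0,0,0,0]}}

```text
t: 53.47
tool_pos: [0.6028, -0.1041, 0.032]
orientation: [-2.387, -2.038, 0.0]
force: [-5.8, 6.0, 7.2]
opening: 0.0116
gripper_force: 60.0
```

Run:
```python
from h import *
a=np.radians(132)
rel((.005,-.2314+.032*a,.059),psi=2.152-a)
```

```text
t 53.47 box [ 0.0048 -0.1564] ztrue 0.061 yaw -0.1574 units [-0.04  0.01  0.07] yawunits -0.05 f [-5.8  6.   7.2] open 0.0116
```

{"op": "apply_moves", "data": {"steps": [0.112,0.004,0,0,0,1,0,0.11,-0.008,0,0,0,1,0,0.11,-0.02,0,0,0,1,0,0.05,-0.015,0,0,0,0.5,0,0,0,0,0,0,0,0]}}

```text
t: 53.88
tool_pos: [0.6051, -0.0928, 0.0321]
orientation: [-2.717, -1.573, 0.0]
force: [-4.0, 6.8, 6.1]
opening: 0.0111
gripper_force: 60.0
```

Run:
```python
from h import *
a=np.radians(153)
rel((.005,-.2314+.032*a,.059),psi=2.152-a); print(robot.read_state()["wrist_torque"])
```

```text
t 53.88 box [ 0.0049 -0.145 ] ztrue 0.0611 yaw -0.5208 units [-0.03  0.01  0.07] yawunits -0.02 f [-4.   6.8  6.1] open 0.0111
[1.1220725  0.96851611 0.03207215]
```

Carriage is at about 0.162; I turn on to the stop in small rows.

{"op": "apply_moves", "data": {"steps": [0.05,-0.017,0,0,0,0.5,0,0,0,0,0,0,0,0]}}

```text
t: 54.05
tool_pos: [0.6053, -0.0913, 0.032]
orientation: [-2.756, -1.503, 0.0]
force: [-4.6, 5.7, 6.5]
opening: 0.0119
gripper_force: 60.0
```

{"op": "apply_moves", "data": {"steps": [0.05,-0.02,0,0,0,0.5,0,0,0,0,0,0,0,0]}}

```text
t: 54.22
tool_pos: [0.6055, -0.0907, 0.0321]
orientation: [-2.796, -1.431, 0.002]
force: [-4.7, 1.6, 6.5]
opening: 0.0113
gripper_force: 60.6
```

Run:
```python
from h import *
a=np.radians(159)
rel((.005,-.2314+.032*a,.059),psi=2.152-a); print(robot.read_state()["wrist_torque"])
```

```text
t 54.22 box [ 0.0049 -0.1429] ztrue 0.0611 yaw -0.6246 units [ 0.01 -0.    0.07] yawunits -0.01 f [-4.7  1.6  6.5] open 0.0113
[0.29691932 1.05752913 0.70105869]
```

{"op": "apply_moves", "data": {"steps": [0,0,0,0,0,-0.3,0,0,0,0,0,0,0,50,0,0,0,0,0,0,50,0,0,0,0,0,0,50,0,0,0,0,0,0,50,0,0,-0.6,0,0,0,50,0,0,-1,0,0,0,50,0,0,-1,0,0,0,50,0,0,-1,0,0,0,50,0,0,0,0,0,0,50]}}

```text
t: 55.05
tool_pos: [0.6103, -0.0923, 0.1477]
orientation: [2.766, 1.474, 0.013]
force: [1.6, -0.5, 1.8]
opening: 0.0466
gripper_force: 0.0
```

Run:
```python
from h import *
plan((-.1595,.0815,.17),psi=TH-np.pi/2,n=12,fing=50)
```

```text
t 55.05 from box [ 0.01   -0.1435] 0.1477 yaw -0.592 dist [-0.125  0.252 -0.007] n 12
0.39, -0.68, 0.02, 0, 0, 0.926, 50,
0.32, -0.71, 0.02, 0, 0, 0.926, 50,
0.25, -0.74, 0.02, 0, 0, 0.926, 50,
0.18, -0.76, 0.02, 0, 0, 0.926, 50,
0.1, -0.78, 0.02, 0, 0, 0.926, 50,
0.03, -0.78, 0.02, 0, 0, 0.926, 50,
-0.05, -0.78, 0.02, 0, 0, 0.926, 50,
-0.13, -0.77, 0.02, 0, 0, 0.926, 50,
-0.2, -0.76, 0.02, 0, 0, 0.926, 50,
-0.27, -0.73, 0.02, 0, 0, 0.926, 50,
-0.34, -0.7, 0.02, 0, 0, 0.926, 50,
-0.41, -0.67, 0.02, 0, 0, 0.926, 50,
```

{"op": "apply_moves", "data": {"steps": [0.39,-0.68,0,0,0,0.93,50,0.32,-0.71,0,0,0,0.93,50,0.25,-0.74,0,0,0,0.93,50,0.18,-0.76,0,0,0,0.93,50,0.1,-0.78,0,0,0,0.93,50,0.03,-0.78,0,0,0,0.93,50,-0.05,-0.78,0,0,0,0.93,50,-0.13,-0.77,0,0,0,0.93,50,-0.2,-0.76,0,0,0,0.93,50,-0.27,-0.73,0,0,0,0.93,50,-0.34,-0.7,0,0,0,0.93,50,-0.41,-0.67,0,0,0,0.93,50]}}

```text
t: 56.05
tool_pos: [0.4812, 0.162, 0.1396]
orientation: [-3.127, 0.305, -0.001]
force: [0.4, -0.2, -0.9]
opening: 0.0465
gripper_force: 0.0
```

{"op": "apply_moves", "data": {"steps": [0,0,0,0,0,0,50,0,0,0,0,0,0,50,0,0,0,0,0,0,50], "grip_force": 25}}

```text
t: 56.3
tool_pos: [0.4819, 0.1608, 0.1397]
orientation: [3.128, -0.293, 0.001]
force: [0.6, -0.6, 0.4]
opening: 0.0464
gripper_force: 0.0
```

Run:
```python
from h import *
rel((-.1595,.0815,.055),psi=TH-np.pi/2)
```

```text
t 56.3 box [-0.1626  0.0818] ztrue 0.1687 yaw -1.7578 units [0.11 0.01 3.79] yawunits -0.03 f [ 0.6 -0.6  0.4] open 0.0464
```

Now tool x is box +x. I go down, grip, and push home 60 mm (2 units).

{"op": "apply_moves", "data": {"steps": [0.1,0,0.8,0,0,0,50,0,0,0.8,0,0,0,50,0,0,0.8,0,0,0,50,0,0,0.8,0,0,0,50,0,0,0.55,0,0,0,50,0,0,0,0,0,0,0,0,0,0,0,0,0,0,0,0,0,0,0,0,0,0,0,0,0,0,0,0,0,0,0,0,0,0,0,0,0,0,0,0,0,0,0,0,0,0,0,0,0]}}

```text
t: 57.3
tool_pos: [0.4859, 0.16, 0.0288]
orientation: [3.127, -0.296, 0.004]
force: [-1.3, -5.3, 5.4]
opening: 0.0157
gripper_force: 25.0
```

{"op": "apply_moves", "data": {"steps": [0.15,0,0,0,0,0,0,0.3,0,0,0,0,0,0,0.3,0,0,0,0,0,0,0.3,0,0,0,0,0,0,0.3,0,0,0,0,0,0,0.3,0,0,0,0,0,0,0.2,0,0,0,0,0,0,0.1,0,0,0,0,0,0,0,0,0,0,0,0,0]}}

```text
t: 58.05
tool_pos: [0.544, 0.1499, 0.0288]
orientation: [-3.126, 0.297, -0.005]
force: [1.6, -0.2, 5.3]
opening: 0.0154
gripper_force: 25.0
```

Run:
```python
from h import *
rel((-.0993,.0815,.055),psi=TH-np.pi/2)
```

```text
t 58.05 box [-0.0996  0.0824] ztrue 0.0578 yaw -1.76 units [0.01 0.03 0.09] yawunits -0.05 f [ 1.6 -0.2  5.3] open 0.0154
```

{"op": "apply_moves", "data": {"steps": [0.08,0,0,0,0,0,0,0,0,0,0,0,0,0]}}

```text
t: 58.22
tool_pos: [0.5444, 0.1498, 0.0287]
orientation: [-3.127, 0.296, 0.0]
force: [-7.5, 1.0, 12.3]
opening: 0.0155
gripper_force: 25.0
```

{"op": "apply_moves", "data": {"steps": [0.05,0,0,0,0,0,0,0,0,0,0,0,0,0]}}

```text
t: 58.38
tool_pos: [0.5444, 0.1497, 0.0287]
orientation: [-3.127, 0.296, 0.005]
force: [-14.1, 0.5, 18.0]
opening: 0.0154
gripper_force: 25.0
```

At the stop. I release, rise and check everything.

{"op": "apply_moves", "data": {"steps": [-0.13,0,0,0,0,0,0,0,0,0,0,0,0,50,0,0,0,0,0,0,50,0,0,0,0,0,0,50,0,0,0,0,0,0,50,0,0,-0.6,0,0,0,50,0,0,-1,0,0,0,50,0,0,-1,0,0,0,50,0,0,-1,0,0,0,50,-1,0,-1,0,0,0,50,-1,0,0,0,0,0,50,-1,0,0,0,0,0,50]}}

```text
t: 59.38
tool_pos: [0.4549, 0.1667, 0.167]
orientation: [-3.126, 0.298, -0.006]
force: [-0.5, -0.2, -0.4]
opening: 0.0465
gripper_force: 0.0
```

{"op": "apply_moves", "data": {"steps": [-1,-1,0,0,0,0,50,0,-1,0,0,0,0,50,0,-1,0,0,0,0,50,0,-1,0,0,0,0,50,0,-1,0,0,0,0,50,0,-1,0,0,0,0,50,0,0,0,0,0,0,50,0,0,0,0,0,0,50]}}

```text
t: 60.05
tool_pos: [0.4585, 0.3492, 0.1638]
orientation: [3.127, -0.293, -0.002]
force: [-0.5, -0.3, -0.3]
opening: 0.0466
gripper_force: 0.0
```

Run:
```python
from h import *
look("20")
for n,z in(("knob_grip",.075),("door_handle",.072),("lid_handle",.114)):
  for c in("top","side"):
    for d in eyes.place_of(c,n)[:3]: print(n,c,w2b(back(c,d["xy"],z)).round(4),np.round(d["xy"]),round(d["conf"],2))
a=cv2.imread("pics/top20.png")[130:230,195:345]; b=cv2.imread("pics/side20.png")[160:260,255:405]
# caps in the chamber through the clear roof
for y in(-.048,-.016,.016,.048): print(proj("top",box(P,(0,.164+y,.06))).round(), proj("side",box(P,(0,.164+y,.06))).round())
cv2.imwrite("pics/k20.png",cv2.hconcat([cv2.resize(i,(400,267),interpolation=2) for i in(a,b)]))
```

```text
knob_grip top [ 0.0021 -0.141 ] [351. 192.] 0.76
knob_grip side [-0.0037 -0.1477] [369. 254.] 0.7
door_handle top [-0.1135  0.0767] [261. 220.] 0.52
door_handle side [-0.0987  0.0912] [278. 215.] 0.59
lid_handle top [-0.0069 -0.0015] [297. 183.] 0.82
lid_handle side [0.0044 0.0037] [335. 205.] 0.7
lid_handle side [-0.2513 -0.0947] [251. 264.] 0.37
[255. 176.] [309. 203.]
[243. 174.] [303. 197.]
[231. 172.] [297. 191.]
[219. 170.] [291. 186.]
```

My picture views are used up, so I check the jars in the chamber numerically.

Run:
```python
from h import *
im=cv2.cvtColor(cv2.imread("pics/top20.png"),cv2.COLOR_BGR2RGB)[150:215,200:275].astype(int)
g=im.sum(2); m=((g<np.percentile(g,50)*.62)).astype(np.uint8)
n,l,st,ce=cv2.connectedComponentsWithStats(m)
for i in range(1,n):
    if st[i,4]>10: px=ce[i]+(200,150); print(px.round(0),st[i,2:5],"box at z.06",w2b(back("top",px,.06)).round(3), im[l==i].mean(0).round())
for nme in("jar0_mid","tray"):
  for c in("top","side"): print(nme,c,[(np.round(d["xy"]).tolist(),w2b(back(c,d["xy"],.045)).round(3).tolist(),round(d["conf"],2)) for d in eyes.place_of(c,nme)])
```

```text
[220. 173.] [ 8  8 25] box at z.06 [-0.009  0.207] [68. 66. 57.]
[232. 175.] [ 8  8 22] box at z.06 [-0.007  0.177] [68. 66. 58.]
[245. 177.] [ 6  6 19] box at z.06 [-0.007  0.14 ] [75. 64. 50.]
[227. 198.] [ 27   9 107] box at z.06 [-0.071  0.176] [42. 43. 43.]
[271. 206.] [ 6  6 23] box at z.06 [-0.069  0.059] [56. 56. 54.]
[260. 213.] [ 6  3 14] box at z.06 [-0.095  0.083] [33. 33. 32.]
jar0_mid top [([404.0, 284.0], [-0.207, -0.321], 0.67)]
jar0_mid side [([331.0, 365.0], [-0.22, -0.349], 0.48), ([278.0, 214.0], [-0.078, 0.135], 0.36)]
tray top []
tray side []
```

Run:
```python
from h import *
im=cv2.cvtColor(cv2.imread("pics/top20.png"),cv2.COLOR_BGR2RGB).astype(int)
for v in range(171,186): print(v,*[im[v,u].sum() for u in range(238,266)])
hsv=cv2.cvtColor(im.astype(np.uint8),cv2.COLOR_RGB2HSV)
print(cv2.connectedComponentsWithStats(cv2.inRange(hsv[160:190,205:270],(3,45,20),(24,255,200)))[2:])
```

```text
171 352 342 311 295 296 311 312 341 349 341 320 256 217 209 215 219 232 264 303 320 324 321 323 333 322 331 340 371
172 338 284 243 224 228 238 236 282 340 336 286 218 200 199 199 200 196 223 278 329 331 328 324 320 316 319 346 378
173 327 228 202 201 198 199 205 222 285 316 249 201 194 194 197 197 201 201 237 312 342 338 339 344 335 344 363 406
174 304 208 194 198 195 200 206 207 218 238 217 200 192 196 198 200 198 199 211 274 345 356 358 352 351 351 371 420
175 261 206 198 203 197 199 197 189 187 186 212 200 197 199 196 196 197 193 196 226 341 355 355 359 351 355 375 441
176 255 205 194 195 201 195 193 193 190 185 212 205 199 195 191 190 197 203 186 213 341 358 356 356 352 355 378 449
177 268 207 197 199 197 196 195 200 187 178 203 217 216 203 205 206 210 193 185 238 344 357 356 352 353 360 386 452
178 268 219 208 200 195 195 203 202 179 184 255 242 220 207 210 209 199 181 198 290 347 355 354 359 354 370 409 452
179 319 269 228 210 208 211 206 193 184 229 321 301 230 212 201 189 184 198 259 334 354 350 358 360 358 373 419 447
180 352 321 242 213 222 212 191 187 219 296 347 343 316 
[... 253 characters left out ...]
57 352 354 355 355 357 360 380 451 454
183 342 350 352 353 348 347 351 351 356 356 359 359 361 355 359 355 360 359 358 360 356 356 355 359 359 393 451 454
184 311 316 321 327 332 342 346 348 352 351 351 357 354 351 359 362 358 356 358 354 358 356 358 359 366 412 450 453
185 291 291 293 301 308 311 309 315 321 324 334 344 347 347 352 354 356 356 356 355 356 357 358 354 363 420 449 446
(array([[   0,    0,   65,   30, 1793],
       [  10,    9,   10,    9,   40],
       [  21,   11,   10,    9,   39],
       [  33,   12,   19,   10,   78]], dtype=int32), array([[32.02119353, 14.34132738],
       [15.325     , 14.2       ],
       [26.61538462, 16.25641026],
       [42.75641026, 17.42307692]]))
```

Four equal round outlines sit in the chamber row at (220,174), (232,176), (242,176) and (253,176), so all four jars look upright. Handing in.

```bash
python3 -c "
from plant import robot
print(robot.read_state()['t'], robot.close_job())"
```

```text
the job is handed in; nothing more can be done
60.65 None
```

The job is handed in at 60.65 s with no verdict returned: all four amber jars are in the chamber and look upright, the lid and inner door are shut against their stops, and the tray is wound to its stop (checked by stop forces and pixel measurements, since my picture views were used up).

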